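# Weigh a car case from the packed rack

### The job

Weigh the model-car case that has the pull tab: tip its top out of the packed row towards you until it leans on the rack's front rail, then lift it out and stand it upright and gently on the middle of the balance's square plate. After that, stand the two weights that together match its 250 grams (200 and 50) in the round dish, so that the beam comes to rest level. Leave the other cases standing in the rack and do not disturb the silver model car.

Things in the scene. Friction and masses are not known exactly. Their poses are not given: they have to be found in the camera images.
- rack: White fixed rack holding five equal grey plastic cases side by side like books, 2 mm apart. Origin on the table, midway along the row, directly below the plane of the cases' front faces; x points into the rack (away from the robot), y along the row, z up. Its floor is at z 10 mm, with a 6 mm toe lip that keeps the cases' feet from sliding out in front. Side walls at y = +-100 mm, up to the roof.
- roof_edge (a point): Middle of the front lower edge of the shelf board that roofs the row: 162 mm above the table, 12 mm in front of the plane of the cases' faces. Its fascia rises to 204 mm, jars and tape on it to 231 mm. Because of it the tool must come in tilted, from in front and above, about 30 to 45 degrees from vertical. Axes as the rack's.
- rail_mid (a point): Middle of the rack's steel front rail, 10 mm round, 200 mm long along the row; axis 56 mm above the table and 38.5 mm in front of the cases' faces. A case tipped forward about its front foot comes to lean on it, stably, at about 35 degrees from upright (let go below 25 degrees it falls back). Axes as the rack's.
- case_mid (a point): The case to weigh: the only one with a pull tab, in any of the five places of the row. Grey plastic box, 60 deep (x) x 36 wide (y) x 130 mm tall (z), 250 g; the point is at its centre, 65 mm above its underside. Its axes: z up when upright, -x towards the tab side (the front, facing the robot). Neighbours stand 2 mm either side, so it can only be gripped by its sides once it is tipped out.
- case_tab (a point): Pull tab of that case: a flat tongue sticking 40 mm out of the front face, 10 mm thick (y), 20 mm tall (z), centred 112 mm above the case's underside. The point is in the tab, 28 mm in front of the face. Axes as the case's.
- beam (a joint): Beam of the balance, rad: 0 level, negative when the square plate is down (dish up), positive when the dish is down; stops at -0.11 and 0.11. A slight spring levels it when empty: 10 g of difference tilts it by about 0.022 rad. It reads level before anything is loaded.
- plate_top (a point): Centre of the top of the balance's square flat steel plate (90 x 90 mm, 4 mm thick), which rises and sinks with the beam without tilting: 88 mm above the table when level, 10 mm lower under the case alone. x and y along its edges; the dish lies 180 mm away towards its -y.
- dish_floor (a point): Centre of the inner floor of the balance's round steel dish (116 mm across, rim 5 mm above its floor); height 88 mm when level, 10 mm higher when the case alone is on the plate. Stays level as it moves.
- w200_mid (a point): 200 g brass weight, the largest: body 32 mm across, 28 mm high, 44 mm in all with a round knob on top; the point is on its axis, half-way up. Knob 18 mm across, from 31 to 44 mm above its underside.
- w100_mid (a point): 100 g brass weight, middle size (not needed): body 25 mm across, 24 mm high, 40 mm in all with a round knob on top; the point is on its axis, half-way up. Knob 16 mm across, from 27 to 40 mm.
- w50_mid (a point): 50 g brass weight, the smallest: body 20 mm across, 18 mm high, 34 mm in all with a round knob on top; the point is on its axis, half-way up. Knob 14 mm across, from 21 to 34 mm.
- car_mid (a point): Silver model car, 130 x 60 mm, 43 mm high, on the table between rack and weights, a bystander; the point is at its centre, 21 mm up; x along its length.
- file_a_mid (a point): One of the four other cases in the row: same grey box, no tab; the point is at its centre, 65 mm above its underside. To be left standing.
- file_b_mid (a point): One of the four other cases in the row: same grey box, no tab; the point is at its centre, 65 mm above its underside. To be left standing.
- file_c_mid (a point): One of the four other cases in the row: same grey box, no tab; the point is at its centre, 65 mm above its underside. To be left standing.
- file_d_mid (a point): One of the four other cases in the row: same grey box, no tab; the point is at its centre, 65 mm above its underside. To be left standing.
Mind the look-alikes: they are no part of the job. Leave any red look-alike of the part that bears file_d_mid alone.

How it is judged:
By the outcome, as a careful person would: the job done as asked, in the order asked, and still so for the second after the job is handed in, with the robot touching nothing.
It also fails if it takes over 72 s, if anything falls off the work surface, if the arm or the gripper's body presses on something with over 40 N, if the wrist force passes 120 N, or if a joint passes its speed limit or range.

### The arm

A 7-joint arm with a two-finger parallel gripper is mounted at the origin on the work surface. World frame = base frame: x ahead of the robot, y to its left, z up, the work surface at z = 0. Lengths are in mm, angles in rad, forces in N, time in s.
With the tool pointing down it reaches from about 400 to 875 mm from the base axis. Payload 4.4 kg.
Tool frame: the origin (TCP) lies at the very end of the fingers, on their centre line; the grasp point (between the pads) lies 19 mm behind it; y points along the fingers, z is the direction in which the jaws open and shut, and the axes are right-handed (so a half turn about y gives the same grasp; the last joint's range is limited). The gripper opens to 85 mm and grips with 20 to 120 N. Pads are 22 mm wide; open, the fingers measure 114 mm over their backs; the gripper's body (76 mm by 85 mm) begins 54 mm behind the grasp point. The pads swing forward as they close: fully open they stand 13 mm farther back than shut.
Start: joints at [-1.181, 0.628, 0.038, 1.517, -0.027, 0.996, -0.02], TCP at [286.097, 583.666, 231.313] pointing down, gripper open.
Joint ranges: [-3.06, 3.06], [-0.37, 2.12], [-1.25, 1.32], [0.18, 2.47], [-1.1, 4.24], [0.23, 1.98], [-2.94, 2.94]. Speed limits (rad/s): [2.57, 2.57, 3.14, 3.14, 3.14, 3.14, 3.14].

### API

Orientations are given as [roll, pitch, yaw] about the fixed x, y, z axes, in that order (R = Rz(yaw) Ry(pitch) Rx(roll)).
In Python, from cell import * gives the robot as it stands.
- The arm moves only by the tool apply_moves, never from a script. Its argument "targets" is a list of rows, each a list of 6 numbers: the shift along the tool's x, y, z in units of 40 mm (1.0 is 40 mm), then the turn, a rotation vector about the tool's x, y, z in units of 8 degrees (1.0 is 8 degrees). A call has 1 to 12 rows; each row shifts and turns the commanded pose from where the row before left it, along the tool's axes as they then stand; what a row does not reach is not made up. A row lasts 1/8 s, in which the tool goes at most 62.5 mm and 10.7 degrees, less where a joint would pass 70% of its speed; a pose out of reach is approached as far as the arm can. A call is refused whole if a number of a shift passes 1 or a number of a turn 1, either way. A call with a gripper value outside its range is refused whole. "jaw" is the gripper command: -1 is shut, 1 is fully open, values between are in proportion, set as the call begins (left out, the last holds). The fingers move at their own pace and stop on an object; the grip force is fixed at half the most. Time passes only in rows, so rows that do not move let the fingers close. It gives the time, the measured TCP pose, the force and the opening at its end, in the units of the state.
- read_state(): the state, without advancing time (a new reading comes with each control period).
- get_image(name): name is "scene" or "top"; returns the picture (480x640x3 uint8, red, green, blue); there is no depth.
- calibration(name): a dict with "fx", "fy", "cx", "cy" (pixels), "world_from_camera" (4x4, takes a point from camera to world coordinates). Camera axes: x right, y down, z forward; pixel columns grow to the right and rows downward; lengths in mm; the calibration is good to about 2 mm. A picture is of the moment at which its call begins. calibration takes no time and is no camera call.
- finish_job(): hands the job in, once; it reports no verdict.
The state is a dict: "clock": time; "qpos": joint angles; "qd": joint speeds; "tau": joint torques, N m; "eef_pos": TCP position; "tool_rot": TCP orientation; "force": force on the tool from outside, world axes, zero at the start; "torque": the same for the moment, N m; "width": finger opening in mm.
Only numpy, scipy, OpenCV 4.12 (cv2) and the standard library are available. Lean on these libraries where they do the work, as an engineer would, in place of code of your own. Each camera call takes 0.05 s, during which the arm holds its last target. There are 200 camera calls.

## Working session

There is one attempt and no reset: what is moved stays moved. The work goes in short steps, Python scripts to look and compute and a tool call to move; the robot and the scene stay as the last step left them, time stands still between calls to the robot, and variables do not carry over. Pictures are saved under pics/ and viewed, about 8 in all and at most 12, crops included, and the job is handed in when it is done.

Besides the shell and the picture viewer there is one more tool, called after "Emit:" by a JSON object that holds its "name" and its "arguments". apply_moves: Moves the arm, as the interface text tells. Its arguments: {"type":"object","properties":{"targets":{"type":"array"},"jaw":{"type":"number"}},"required":["targets"]}

```bash
mkdir -p pics; ls
python3 - <<'E'
from cell import *
import cv2, numpy as np
print(read_state())
for n in("scene","top"):
    im=get_image(n); cv2.imwrite(f"pics/{n}0.png",im[:,:,::-1])
    c=calibration(n); print(n,c["fx"],c["fy"],c["cx"],c["cy"]); print(np.round(c["world_from_camera"],3))
E
```

```text
pics
{'clock': 0.0, 'qpos': array([-1.18077333,  0.6292897 ,  0.03848403,  1.51838074, -0.02702683,
        0.99632818, -0.02000304]), 'qd': array([-0.00161216, -0.00208734, -0.00062746, -0.00315144, -0.0009315 ,
        0.0017042 ,  0.00051509]), 'tau': array([ 7.06447863e-04, -5.63409662e+01,  1.22664951e+00, -1.93444991e+01,
        1.10934488e-02,  1.04749753e-02, -2.52693934e-05]), 'eef_pos': array([285.83997109, 583.06807688, 230.4223678 ]), 'tool_rot': array([-1.57268305e+00, -2.47064962e-05, -4.55874931e-01]), 'force': array([1.22821508, 0.32840168, 0.19888409]), 'torque': array([ 0.00058812, -0.03992879, -0.0028763 ]), 'width': 85.16124928310484}
scene 555.1048137734184 555.1048137734184 312.93599266979317 240.79964165757258
[[-8.120000e-01  3.160000e-01 -4.910000e-01  1.225398e+03]
 [ 5.840000e-01  4.620000e-01 -6.680000e-01  8.603490e+02]
 [ 1.600000e-02 -8.290000e-01 -5.600000e-01  8.098790e+02]
 [ 0.000000e+00  0.000000e+00  0.000000e+00  1.000000e+00]]
top 440.20596647461593 440.20596647461593 319.7606115451016 240.6850286691291
[[-2.60000e-02 -9.95000e-01  9.90000e-02  5.32090e+02]
 [-1.00000e+00  2.70000e-02  1.30000e-02  3.91370e+01]
 [-1.60000e-02 -9.90000e-02 -9.95000e-01  9.86785e+02]
 [ 0.00000e+00  0.00000e+00  0.00000e+00  1.00000e+00]]
```

View pics/scene0.png

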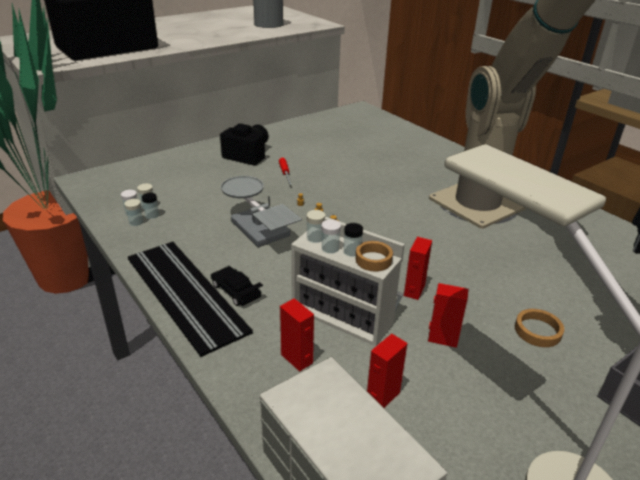

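View pics/top0.png

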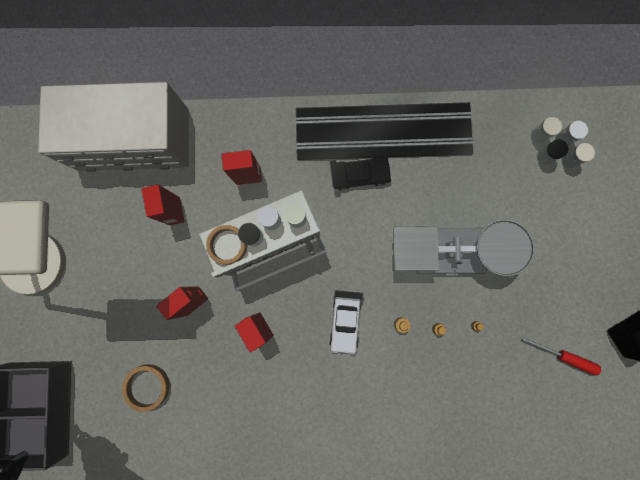

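Top view: the rack's roof spans about (200,235) to (320,230), with its front facing down-right. The balance plate is near (416,248) and the dish at (503,248). The weights are at (402,326), (440,330) and (478,327), and the silver car at (346,323). Next I zoom in on the rack front.

Run:
```python
import cv2, numpy as np
im=cv2.imread("pics/top0.png")
a=im[180:360,190:370]; a=cv2.resize(a,None,fx=3.3,fy=3.3,interpolation=cv2.INTER_CUBIC)
a=np.clip(a.astype(float)*1.6,0,255).astype(np.uint8)
cv2.imwrite("pics/c1.png",a)
```

```text
(no output)
```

View pics/c1.png

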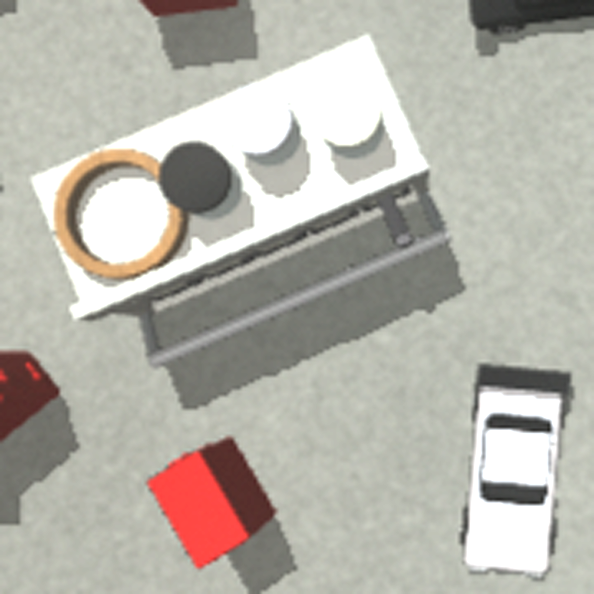

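The tab is on the rightmost case of the row, with its tip at crop (402,238), which is full-image (311.8,252.1). The rail runs from crop (152,360) to (448,238). The silver car is at crop (517,470).

```bash
cat > h.py <<'E'
import numpy as np, cv2
from cell import *
from scipy.spatial.transform import Rotation as R
def ray(n,uv,z):
    c=calibration(n); T=c["world_from_camera"]
    d=T[:3,:3]@np.array([(uv[0]-c["cx"])/c["fx"],(uv[1]-c["cy"])/c["fy"],1]); o=T[:3,3]
    return o+d*(z-o[2])/d[2]
def proj(n,p):
    c=calibration(n); T=c["world_from_camera"]; q=T[:3,:3].T@(np.asarray(p)-T[:3,3])
    return np.array([c["fx"]*q[0]/q[2]+c["cx"],c["fy"]*q[1]/q[2]+c["cy"]])
E
python3 - <<'E'
from h import *
im=cv2.imread("pics/top0.png"); np.set_printoptions(precision=1,suppress=True)
C=lambda x,y:(190+(x+.5)/3.3-.5,180+(y+.5)/3.3-.5)
a=ray("top",C(152,360),56);b=ray("top",C(448,238),56);print("rail",a,b,(a+b)/2,np.linalg.norm(a-b), "yaw",np.arctan2(*(a-b)[[1,0]])-np.pi/2)
a=ray("top",C(74,316),204);b=ray("top",C(430,170),204);print("fascia",a,b,(a+b)/2,np.linalg.norm(a-b),"yaw",np.arctan2(*(a-b)[[1,0]])-np.pi/2)
print("tab tip",ray("top",C(402,240),130),ray("top",C(402,240),122))
hsv=cv2.cvtColor(im,cv2.COLOR_BGR2HSV)
m=cv2.inRange(hsv,(10,90,60),(30,255,255)); m[:300]=0;m[350:]=0
n,l,s,ce=cv2.connectedComponentsWithStats(m)
for i in range(1,n):
    if s[i][4]>15: print(s[i],ce[i],[ray("top",ce[i],z)[:2] for z in(15,20,25)])
g=cv2.cvtColor(im,cv2.COLOR_BGR2GRAY)
w=cv2.inRange(g,200,255); w[:285]=0;w[370:]=0;w[:,:320]=0;w[:,370:]=0
p=np.argwhere(w)[:,::-1]; r=cv2.minAreaRect(p.astype(np.float32)); print("car",r,ray("top",r[0],30))
cv2.imwrite("pics/c2.png",np.clip(cv2.resize(im[210:345,380:545],None,fx=4,fy=4,interpolation=cv2.INTER_CUBIC)*1.4,0,255))
s=cv2.imread("pics/scene0.png")
cv2.imwrite("pics/c3.png",np.clip(cv2.resize(s[160:260,200:360],None,fx=4,fy=4,interpolation=cv2.INTER_CUBIC)*1.4,0,255))
E
```

```text
rail [528.2 231.1  56. ] [601.2  39.9  56. ] [564.7 135.5  56. ] 204.6303775669527 yaw 0.36484066302978846
fascia [553.5 242.6 204. ] [627.4  48.5 204. ] [590.4 145.6 204. ] 207.65237787043066 yaw 0.36420581286746145
tab tip [595.2  67.1 130. ] [595.8  67.3 122. ]
[395 318  15  15 179] [402.4 325. ] [array([ 440.4, -122.8]), array([ 440.9, -121.9]), array([ 441.4, -121.1])]
[472 322  12   9  82] [477.3 325.9] [array([ 434.6, -284.5]), array([ 435.1, -282.8]), array([ 435.6, -281.2])]
[433 324  13  12 121] [439.2 329.2] [array([ 429.5, -201.8]), array([ 430. , -200.6]), array([ 430.6, -199.4])]
car ((0.0, 0.0), (0.0, 0.0), 0.0) [1213.6  784.5   30. ][ WARN:0@0.651] global loadsave.cpp:1063 imwrite_ Unsupported depth image for selected encoder is fallbacked to CV_8U.
```

View pics/c2.png

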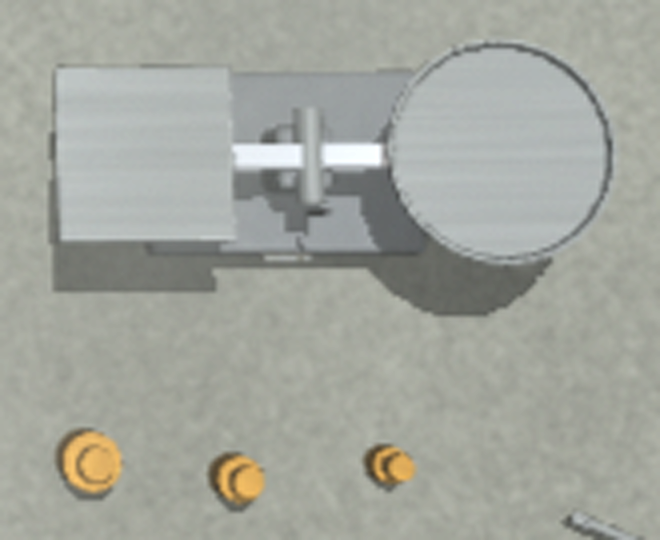

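```bash
cat >> h.py <<'E'
np.set_printoptions(precision=2,suppress=True)
YAW=0.3645; xr=np.array([np.cos(YAW),np.sin(YAW),0]); yr=np.array([-xr[1],xr[0],0]); O=np.array([601.,149.5,0])
def rk(x,y,z): return O+x*xr+y*yr+np.array([0,0,z])
def rot(t,yaw=YAW): return R.from_euler('xyz',[-np.pi/2,-np.deg2rad(t),yaw])
def delta(p,Rd,R0=None,p0=None):
    "total remaining: shift in tool axes (units of 40mm, in current frame), turn (units of 8deg), rotvec in tool frame"
    s=read_state(); R0=R0 or R.from_euler('xyz',s["tool_rot"]); p0=s["eef_pos"] if p0 is None else p0
    return R0.inv().apply(p-p0)/40, np.rad2deg((R0.inv()*Rd).as_rotvec())/8
E
python3 - <<'E'
from h import *
C=lambda x,y:(380+(x+.5)/4-.5,210+(y+.5)/4-.5)
P=[ray("top",C(*c),88) for c in((56,66),(231,68),(234,240),(56,241))]
print("plate",np.mean(P,0),P); d=ray("top",C(500,153),91); print("dish",d)
print("w200",ray("top",C(97,463),44),"w50",ray("top",C(401,467),34),"w100",ray("top",C(241,481),40))
print("tcp px",proj("top",read_state()["eef_pos"]),proj("scene",read_state()["eef_pos"]))
for c in((253,332),(160,215)): print("red",ray("top",c,130))
print("car",ray("top",(346,323),30))
t=38; g=rk(-28,-76,122); Rd=rot(t); a=Rd.apply([0,1,0]); p=g+19*a; print("tab tcp",p, "pre",p-90*a,a)
# pre pose first
print(delta(p-90*a,Rd))
E
```

```text
plate [ 601.63 -144.55   88.  ] [array([ 647.79, -101.58,   88.  ]), array([ 644.26, -190.96,   88.  ]), array([ 556.3 , -187.89,   88.  ]), array([558.17, -97.77,  88.  ])]
dish [ 596.69 -323.74   91.  ]
w200 [ 442.28 -121.06   44.  ] w50 [ 435.32 -283.44   34.  ] w100 [ 430.7  -197.04   40.  ]
tcp px [  4.99 441.1 ] [651.34 272.46]
red [444.98 183.06 130.  ]
red [677.42 365.05 130.  ]
car [448.98  -0.04  30.  ]
tab tcp [612.86  72.68 107.03] pre [561.09  52.93 177.95] [ 0.58  0.22 -0.79]
(array([12.01,  1.33, -8.87]), array([ 1.96, -5.65, -4.48]))
```

View pics/c3.png

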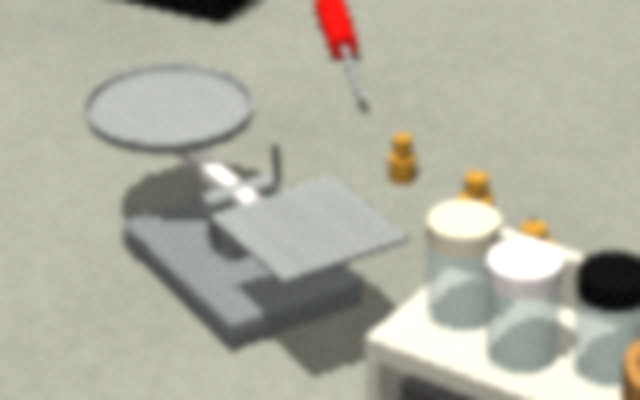

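The scene crop shows the plate at about (310,225) and the dish at (168,105). The beam looks level and the three weights stand free. I now move towards the rack.

Emit:
{"name": "apply_moves", "arguments": {"targets": [[0.96,0,-0.78,0,0,0],[0.96,0,-0.78,0,0,0],[0.96,0,-0.78,0,0,0],[0.96,0,-0.78,0,0,0],[0.96,0,-0.78,0,0,0],[0.96,0,-0.78,0,0,0],[0.96,0,-0.78,0,0,0],[0.96,0,-0.78,0,0,0],[0.96,0,-0.78,0,0,0],[0.96,0,-0.78,0,0,0],[0.96,0,-0.78,0,0,0],[0.96,0,-0.78,0,0,0]], "jaw": 0.0}}

```text
clock: 1.6
eef_pos: [535.3, 43.2, 231.1]
tool_rot: [-1.571, 0.0, -0.456]
force: [0.7, -0.3, -0.1]
width: 43.1
```

Emit:
{"name": "apply_moves", "arguments": {"targets": [[0,0,0,0,-1,0],[0,0,0,0,-1,0],[0,0,0,0,-1,0],[0,0,0,0,-1,0],[0,0,0,0,-1,0],[0,0,0,0,-0.87,0],[0,0,0,0,0,0]]}}

```text
clock: 2.48
eef_pos: [534.8, 44.5, 231.0]
tool_rot: [-1.57, 0.001, 0.362]
force: [-1.0, -0.1, 0.0]
width: 42.9
```

Emit:
{"name": "apply_moves", "arguments": {"targets": [[0,0,0,0,0,-0.95],[0,0,0,0,0,-0.95],[0,0,0,0,0,-0.95],[0,0,0,0,0,-0.95],[0,0,0,0,0,-0.95],[0,0,0,0,0,0]], "jaw": -0.4}}

```text
clock: 3.22
eef_pos: [525.2, 54.4, 233.5]
tool_rot: [-1.534, -0.428, 0.357]
force: [0.6, 0.3, 0.5]
width: 25.3
```

Run:
```python
from h import *
Rd=rot(38); a=Rd.apply([0,1,0]); p=rk(-31,-76,122)+14*a
print("to pre70",delta(p-70*a,Rd),"then",p,a)
im=get_image("top"); cv2.imwrite("pics/c4.png",np.clip(cv2.resize(im[180:330,200:400,::-1],None,fx=3.5,fy=3.5,interpolation=cv2.INTER_CUBIC)*1.5,0,255).astype(np.uint8))
```

```text
to pre70 (array([ 0.2 ,  1.92, -0.42]), array([-0.24, -0.07, -1.68])) then [607.18  70.51 110.97] [ 0.58  0.22 -0.79]
```

Run:
```python
from h import *
s=read_state(); print(s["qpos"],s["eef_pos"],s["tool_rot"])
```

```text
[ 0.02  0.32 -0.09  2.22 -0.57  0.24  2.41] [525.55  54.67 233.47] [-1.53 -0.43  0.36]
```

```bash
cat >> h.py <<'E'
def rows(path):
    "path: list of (p,R); prints incremental rows from the present pose"
    s=read_state(); p0=s["eef_pos"]; R0=R.from_euler('xyz',s["tool_rot"]); out=[]
    for p,Rd in path:
        sh,tu=delta(p,Rd,R0,p0); row=np.round(np.r_[sh,tu],2); out.append(row.tolist())
        p0=p0+R0.apply(row[:3]*40); R0=R0*R.from_rotvec(np.deg2rad(row[3:]*8))
    print(out,"max",np.abs(out).max())
def Rdir(d,zref):
    y=d/np.linalg.norm(d); z=zref-y*(zref@y); z/=np.linalg.norm(z); return R.from_matrix(np.c_[np.cross(y,z),y,z])
E
python3 - <<'E'
from h import *
s=read_state(); R0=R.from_euler('xyz',s["tool_rot"]); d0=R0.apply([0,1,0]); W=s["eef_pos"]-390*d0
al=np.deg2rad(35); f=np.array([np.sin(al),0,-np.cos(al)]); e1=np.array([-np.cos(al),0,-np.sin(al)]); e2=np.array([0,1,0.])
print(W,"phi0",np.arctan2(d0@e2,d0@e1),"cone",np.degrees(np.arccos(d0@f)))
phi0=np.arctan2(d0@e2,d0@e1); P=[]
for k in range(1,13):
    ph=phi0+(-np.pi*.5-phi0)*k/12; c=np.deg2rad(17)
    d=np.cos(c)*f+np.sin(c)*(np.cos(ph)*e1+np.sin(ph)*e2); P.append((W+390*d,Rdir(d,yr)))
rows(P); print(P[-1][0],P[-1][1].as_euler('xyz'))
E
```

```text
[379.01 -15.59 588.  ] phi0 0.7006947816726983 cone 16.22664414429509
[[-0.5, -0.02, -0.21, -0.16, -0.02, 0.37], [-0.36, -0.01, -0.4, -0.29, -0.01, 0.26], [-0.29, -0.01, -0.46, -0.33, -0.01, 0.22], [-0.2, -0.02, -0.5, -0.37, -0.01, 0.14], [-0.11, -0.01, -0.52, -0.39, -0.01, 0.09], [-0.01, -0.02, -0.54, -0.39, -0.01, 0.0], [0.08, -0.01, -0.53, -0.39, 0.02, -0.06], [0.18, -0.02, -0.51, -0.38, 0.04, -0.13], [0.27, -0.01, -0.47, -0.34, 0.08, -0.2], [0.35, -0.02, -0.4, -0.29, 0.11, -0.26], [0.43, -0.01, -0.33, -0.24, 0.16, -0.32], [0.48, -0.02, -0.24, -0.17, 0.18, -0.36]] max 0.54
[ 592.93 -129.62  282.49] [-2.06 -0.48  0.36]
```

Emit:
{"name": "apply_moves", "arguments": {"targets": [[-0.5,-0.02,-0.21,-0.16,-0.02,0.37],[-0.36,-0.01,-0.4,-0.29,-0.01,0.26],[-0.29,-0.01,-0.46,-0.33,-0.01,0.22],[-0.2,-0.02,-0.5,-0.37,-0.01,0.14],[-0.11,-0.01,-0.52,-0.39,-0.01,0.09],[-0.01,-0.02,-0.54,-0.39,-0.01,0.0],[0.08,-0.01,-0.53,-0.39,0.02,-0.06],[0.18,-0.02,-0.51,-0.38,0.04,-0.13],[0.27,-0.01,-0.47,-0.34,0.08,-0.2],[0.35,-0.02,-0.4,-0.29,0.11,-0.26],[0.43,-0.01,-0.33,-0.24,0.16,-0.32],[0.48,-0.02,-0.24,-0.17,0.18,-0.36]]}}

```text
clock: 4.78
eef_pos: [598.3, -121.4, 295.4]
tool_rot: [-2.03, -0.452, 0.345]
force: [0.2, 0.1, -1.1]
width: 25.3
```

Run:
```python
from h import *
s=read_state(); print(s["qpos"],s["eef_pos"],s["tool_rot"])
```

```text
[-0.75  0.49  1.06  2.15 -1.08  0.23  2.94] [ 598.35 -121.41  295.4 ] [-2.03 -0.45  0.35]
```

```bash
cat > fk.py <<'E'
import numpy as np, itertools
from scipy.optimize import least_squares
from scipy.spatial.transform import Rotation as R
D=[([-1.18077333,0.6292897,0.03848403,1.51838074,-0.02702683,0.99632818,-0.02000304],[285.84,583.07,230.42],[-1.57268,0,-.455875]),
([0.02,0.32,-0.09,2.22,-0.57,0.24,2.41],[525.55,54.67,233.47],[-1.53,-.43,.36]),
([-0.75,0.49,1.06,2.15,-1.08,0.23,2.94],[598.35,-121.41,295.4],[-2.03,-.45,.35])]
def fk(q,S,P,e=np.zeros(3)):
    h,L1,e1,e2,L2,w,L3=P; ry=lambda a:R.from_euler('y',a); rz=lambda a:R.from_euler('z',a)
    r=rz(S[0]*q[0]); p=np.array([0,0,h]); r=r*ry(q[1]); p=p+r.apply([e1,0,L1]); r=r*rz(S[1]*q[2])*ry(q[3]); p=p+r.apply([e2,0,L2])
    r=r*rz(S[2]*q[4])*ry(q[5]); p=p+r.apply([w,0,L3]); r=r*rz(S[3]*q[6]+e[0]); return p,r
if __name__=="__main__":
    np.set_printoptions(precision=3,suppress=True)
    for S in itertools.product((1,-1),repeat=4):
        f=lambda x:np.concatenate([np.r_[(fk(q,S,x)[0]-p)/5,(fk(q,S,x)[1].apply([0,0,1])-R.from_euler('xyz',o).apply([0,1,0]))*50] for q,p,o in D])
        s=least_squares(f,[350,450,0,0,450,0,300]); print(S,round(s.cost,2),s.x)
E
python3 fk.py
```

```text
(1, 1, 1, 1) 6265.52 [-1235.758   -14.172  -383.374 -1458.862 -1356.139  -252.767   707.827]
(1, 1, 1, -1) 6265.52 [-1235.758   -14.172  -383.374 -1458.862 -1356.139  -252.767   707.827]
(1, 1, -1, 1) 6147.93 [ -988.363    84.117  -283.847 -1313.679 -1274.477  -114.586   840.477]
(1, 1, -1, -1) 6147.93 [ -988.363    84.117  -283.847 -1313.679 -1274.477  -114.586   840.477]
(1, -1, 1, 1) 6273.62 [  382.889 -1206.442   767.965  -897.782  -967.018    35.031   -25.392]
(1, -1, 1, -1) 6273.62 [  382.889 -1206.442   767.965  -897.782  -967.018    35.031   -25.392]
(1, -1, -1, 1) 5329.29 [  337.811 -1098.185   699.756  -868.719 -1023.047    -9.553    89.893]
(1, -1, -1, -1) 5329.29 [  337.811 -1098.185   699.756  -868.719 -1023.047    -9.553    89.893]
(-1, 1, 1, 1) 2719.46 [ 2061.299 -1180.209  1555.635   626.417   646.64    125.375  -922.501]
(-1, 1, 1, -1) 2719.46 [ 2061.299 -1180.209  1555.635   626.417   646.64    125.375  -922.501]
(-1, 1, -1, 1) 3083.92 [ 2482.302 -1245.421  1815.755   774.116   848.796   384.291  -943.443]
(-1, 1, -1, -1) 3083.92 [ 2482.302 -1245.421  1815.755   774.116   848.796   384.291  -943.443]
(-1, -1, 1, 1) 296.53 [ -78.767  685.197 -172.238 -148.395  230.521 -111.401  345.835]
(-1, -1, 1, -1) 296.53 [ -78.767  685.197 -172.238 -148.395  230.521 -111.401  345.835]
(-1, -1, -1, 1) 17.56 [103.496 632.654 -88.985 -86.67  302.536 -48.959 344.637]
(-1, -1, -1, -1) 17.56 [103.496 632.654 -88.985 -86.67  302.536 -48.959 344.637]
```

```bash
cat > fk.py <<'E'
import numpy as np
from scipy.optimize import least_squares
from scipy.spatial.transform import Rotation as R
DH=[(np.pi/2,-284.8),(np.pi/2,-11.8),(np.pi/2,-420.8),(np.pi/2,-12.8),(np.pi/2,-314.3),(np.pi/2,0),(np.pi,-167.4)]
LT=[155.0]; RT=[R.identity()]
def fkf(q):
    T=np.diag([1.,-1,-1,1])
    for i,(al,d) in enumerate(DH):
        t=q[i]+(np.pi if i else 0); c,s=np.cos(t),np.sin(t); ca,sa=np.cos(al),np.sin(al)
        T=T@np.array([[c,-s*ca,s*sa,0],[s,c*ca,-c*sa,0],[0,sa,ca,d],[0,0,0,1]])
    return T
def fk(q):
    T=fkf(q); return T[:3,3]+T[:3,2]*LT[0], R.from_matrix(T[:3,:3])*RT[0]
E
python3 - <<'E'
from fk import *; from h import *
s=read_state()
D=[([-1.18077333,0.6292897,0.03848403,1.51838074,-0.02702683,0.99632818,-0.02000304],[285.84,583.07,230.42],[-1.57268,0,-.455875]),(s["qpos"],s["eef_pos"],s["tool_rot"])]
for q,p,o in D:
    T=fkf(q); d=T[:3,:3].T@(np.array(p)-T[:3,3]); print("tcp in flange",d); print((R.from_matrix(T[:3,:3]).inv()*R.from_euler('xyz',o)).as_matrix())
E
```

```text
tcp in flange [-137.96    3.04   55.92]
[[ 0. -0. -1.]
 [-1.  0. -0.]
 [ 0.  1. -0.]]
tcp in flange [  52.8  -131.74  120.29]
[[-0. -0. -1.]
 [-1. -0.  0.]
 [-0.  1. -0.]]
```

Run:
```python
import fk; from fk import *; from h import *
s=read_state()
D=[([-1.18077333,0.6292897,0.03848403,1.51838074,-0.02702683,0.99632818,-0.02000304],[285.84,583.07,230.42],1),(s["qpos"],s["eef_pos"],1),([0.02,0.32,-0.09,2.22,-0.57,0.24,2.41],[525.55,54.67,233.47],.1)]
def setp(x):
    for i,k in enumerate((0,2,4,6)): DH[k]=(DH[k][0],x[i])
    DH[1]=(DH[1][0],x[4]);DH[3]=(DH[3][0],x[5])
    LT[0]=0
def f(x):
    setp(x); return np.concatenate([(fk.fk(q)[0]-p)*w for q,p,w in D]+[np.array([x[4]+11.8,x[5]+12.8])*.05])
r=least_squares(f,[-284,-420,-314,-320,-11.8,-12.8]); print(r.x,r.fun)
```

```text
Traceback (most recent call last):
AttributeError: 'function' object has no attribute 'fk'
```

Run:
```python
from fk import *; from h import *
s=read_state()
D=[([-1.18077333,0.6292897,0.03848403,1.51838074,-0.02702683,0.99632818,-0.02000304],[285.84,583.07,230.42],1),(s["qpos"],s["eef_pos"],1),([0.02,0.32,-0.09,2.22,-0.57,0.24,2.41],[525.55,54.67,233.47],.1)]
LT[0]=0
def f(x):
    for i,k in enumerate((0,2,4,6)): DH[k]=(DH[k][0],x[i])
    DH[1]=(DH[1][0],x[4]);DH[3]=(DH[3][0],x[5])
    return np.concatenate([(fk(q)[0]-p)*w for q,p,w in D]+[np.array([x[4]+11.8,x[5]+12.8])*.05])
r=least_squares(f,[-284,-420,-314,-320,-11.8,-12.8]); print(r.x,r.fun)
```

```text
[-335.7  -558.93 -382.25 -349.2   -11.67  -16.35] [-0.01  0.01 -0.01  0.01 -0.01  0.01 -0.23 -0.06 -0.01  0.01 -0.18]
```

```bash
cat >> fk.py <<'E'
for k,d in zip(range(7),(-335.7,-11.67,-558.93,-16.35,-382.25,0,-349.2)): DH[k]=(DH[k][0],d)
LT[0]=0; RT[0]=R.from_matrix([[0,0,-1.],[-1,0,0],[0,1,0]])
LO=np.array([-3.06,-.37,-1.25,.18,-1.1,.23,-2.94]);HI=np.array([3.06,2.12,1.32,2.47,4.24,1.98,2.94])
def ik(p,Rd,q0,reg=0.0):
    q0=np.array(q0)
    f=lambda q:(lambda P,Q:np.r_[(P-p)/10,(Q.inv()*Rd).as_rotvec()*30,reg*(q-q0)])(*fk(q))
    r=least_squares(f,np.clip(q0,LO+.002,HI-.002),bounds=(LO,HI)); return r.x,np.abs(r.fun[:6]).max()
E
python3 - <<'E'
from fk import *; from h import *
rng=np.random.default_rng(0)
for t in(30,38,42):
  for yw in(YAW,YAW+np.pi):
    Rd=R.from_euler('xyz',[-np.pi/2,-np.deg2rad(t),YAW]); 
    if yw>2: Rd=Rd*R.from_euler('y',np.pi)
    a=Rd.apply([0,1,0]); p=rk(-31,-76,122)+14*a; S=[]
    for _ in range(40):
        q,e=ik(p,Rd,rng.uniform(LO,HI))
        if e<.05: S.append(q)
    S=np.array(S); print(t,yw>2,len(S)); 
    if len(S): print(S[np.argsort(S[:,4])][::max(1,len(S)//7)])
E
```

```text
30 False 21
[[ 0.57  0.89 -1.03  2.2   1.94  0.61  0.07]
 [ 0.55  0.86 -0.98  2.2   1.97  0.57  0.03]
 [ 0.39  0.75 -0.71  2.2   2.18  0.37 -0.24]
 [ 0.35  0.73 -0.64  2.2   2.26  0.33 -0.33]
 [ 0.29  0.71 -0.55  2.21  2.4   0.29 -0.49]
 [ 0.25  0.69 -0.49  2.21  2.51  0.26 -0.61]
 [-0.48  0.75  0.61  2.23  4.23  0.6  -2.48]]
30 True 27
[[ 0.66  1.03 -1.25  2.19  1.87  0.81 -2.94]
 [ 0.66  1.03 -1.25  2.19  1.87  0.81 -2.94]
 [ 0.66  1.03 -1.25  2.19  1.87  0.81 -2.94]
 [ 0.41  0.76 -0.73  2.2   2.15  0.38  2.93]
 [ 0.33  0.72 -0.6   2.21  2.31  0.31  2.75]
 [-0.13  0.65  0.07  2.22  3.81  0.3   1.16]
 [-0.23  0.67  0.23  2.22  3.99  0.37  0.96]
 [-0.43  0.72  0.53  2.23  4.19  0.54  0.71]
 [-0.5   0.76  0.64  2.23  4.24  0.62  0.65]]
38 False 20
[[ 0.68  1.06 -1.22  2.3   2.2   0.84 -0.06]
 [ 0.58  0.92 -0.99  2.3   2.37  0.67 -0.3 ]
 [ 0.52  0.86 -0.88  2.31  2.48  0.61 -0.44]
 [ 0.48  0.83 -0.82  2.31  2.54  0.58 -0.52]
 [ 0.42  0.8  -0.71  2.31  2.66  0.54 -0.67]
 [ 0.41  0.79 -0.69  2.31  2.68  0.53 -0.69]
 [ 0.34  0.76 -0.58  2.31  2.82  0.51 -0.85]
 [ 0.24  0.73 -0.43  2.31  3
[... 839 characters left out ...]
 0.71 -0.52]
 [ 0.36  0.8  -0.6   2.36  2.92  0.63 -0.91]
 [ 0.32  0.78 -0.53  2.36  2.99  0.63 -1.  ]
 [-0.03  0.73 -0.01  2.37  3.47  0.69 -1.58]
 [-0.17  0.74  0.2   2.37  3.62  0.75 -1.77]
 [-0.28  0.77  0.37  2.38  3.73  0.82 -1.91]
 [-0.66  1.08  1.07  2.39  4.03  1.29 -2.41]]
42 True 17
[[ 0.67  1.06 -1.17  2.35  2.38  0.87  2.94]
 [ 0.47  0.85 -0.77  2.35  2.74  0.67  2.45]
 [ 0.11  0.73 -0.21  2.37  3.31  0.65  1.77]
 [-0.02  0.73 -0.02  2.37  3.47  0.69  1.57]
 [-0.49  0.87  0.7   2.38  3.9   1.    0.98]
 [-0.57  0.94  0.85  2.38  3.96  1.11  0.88]
 [-0.62  1.    0.96  2.39  4.    1.19  0.8 ]
 [-0.67  1.1   1.1   2.39  4.04  1.32  0.7 ]
 [-0.73  1.27  1.31  2.39  4.08  1.53  0.56]]
```

```bash
cat > sim.py <<'E'
from fk import *
def dls(q,p,Rd,n=60,lam=.01):
    q=np.array(q,float)
    for _ in range(n):
        P,Q=fk(q); e=np.r_[(p-P)/1000,Q.apply((Q.inv()*Rd).as_rotvec())]
        if np.abs(e).max()<1e-4: break
        J=np.zeros((6,7))
        for i in range(7):
            d=q.copy(); d[i]+=1e-5; A,B=fk(d); J[:,i]=np.r_[(A-P)/1000,Q.apply((Q.inv()*B).as_rotvec())]/1e-5
        dq=J.T@np.linalg.solve(J@J.T+lam**2*np.eye(6),e); q=np.clip(q+np.clip(dq,-.1,.1),LO,HI)
    return q
def run(q,rows,f):
    p,Q=fk(q)
    for r in rows:
        r=np.array(r,float); p=p+Q.apply(r[:3]*40); Q=Q*R.from_rotvec(np.deg2rad(r[3:]*8)); q=f(q,p,Q); p,Q=fk(q)
    return q
E
python3 - <<'E'
from sim import *
np.set_printoptions(precision=2,suppress=True)
q=[0.02,0.32,-0.09,2.22,-0.57,0.24,2.41]
rows=[[-0.5, -0.02, -0.21, -0.16, -0.02, 0.37], [-0.36, -0.01, -0.4, -0.29, -0.01, 0.26], [-0.29, -0.01, -0.46, -0.33, -0.01, 0.22], [-0.2, -0.02, -0.5, -0.37, -0.01, 0.14], [-0.11, -0.01, -0.52, -0.39, -0.01, 0.09], [-0.01, -0.02, -0.54, -0.39, -0.01, 0.0], [0.08, -0.01, -0.53, -0.39, 0.02, -0.06], [0.18, -0.02, -0.51, -0.38, 0.04, -0.13], [0.27, -0.01, -0.47, -0.34, 0.08, -0.2], [0.35, -0.02, -0.4, -0.29, 0.11, -0.26], [0.43, -0.01, -0.33, -0.24, 0.16, -0.32], [0.48, -0.02, -0.24, -0.17, 0.18, -0.36]]
print("dls",run(q,rows,dls)); print("near",run(q,rows,lambda q,p,Q:ik(p,Q,q,.02)[0]))
s=[-1.18077333,0.6292897,0.03848403,1.51838074,-0.02702683,0.99632818,-0.02000304]
r=[[.96,0,-.78,0,0,0]]*12+[[0,0,0,0,-1,0]]*5+[[0,0,0,0,-.87,0]]; 
for t in(r,r+[[0,0,0,0,0,-.95]]*5): print("dls",run(s,t,dls)," near",run(s,t,lambda q,p,Q:ik(p,Q,q,.02)[0]))
E
```

```text
dls [-0.56  0.4   0.77  2.21 -0.27  0.23  2.15]
near [-0.15  0.32  0.19  2.2   1.52  0.23  0.38]
dls [-0.01  0.47 -0.18  1.83  0.11  0.85  1.69]  near [-0.03  0.47 -0.15  1.83  0.09  0.85  1.71]
dls [ 0.51  0.34 -0.62  2.39 -0.53  0.23  2.44]  near [ 0.06  0.3  -0.06  2.24 -1.06  0.23  2.94]
```

```bash
cat > plan.py <<'E'
from sim import *; from h import *
def follow(q,path,f=dls):
    "path: list of (p,R); simulate and print rounded rows"
    out=[]
    for p,Rd in path:
        P,Q=fk(q); row=np.round(np.r_[Q.inv().apply(p-P)/40,np.rad2deg((Q.inv()*Rd).as_rotvec())/8],2)
        out.append(row.tolist()); q=f(q,P+Q.apply(row[:3]*40),Q*R.from_rotvec(np.deg2rad(row[3:]*8)))
    return q,out
def jpath(qa,qb,n): return [fk(np.array(qa)+(np.array(qb)-np.array(qa))*k/n) for k in range(1,n+1)]
def cpath(a,b,n):
    rv=(a[1].inv()*b[1]).as_rotvec(); return [(a[0]+(b[0]-a[0])*k/n, a[1]*R.from_rotvec(rv*k/n)) for k in range(1,n+1)]
E
python3 - <<'E'
from plan import *
q=read_state()["qpos"]; B=[0,.4,0,2.0,0,.5,1.8]; C=[0,.4,0,2.,3.2,.5,-1.4]
near=lambda q,p,Q:ik(p,Q,q,.02)[0]
print("C tcp",fk(C)[0],"B tcp",fk(B)[0])
for f in(dls,near):
    q1,o=follow(q,cpath(fk(q),fk(B),12),f); print("toB",q1,np.abs(o).max())
    q2,o=follow(B,jpath(B,C,36),f); print("fromB ideal",q2,np.abs(o).max())
    q2,o=follow(q1,jpath(B,C,36),f); print("from q1",q2,np.abs(o).max())
E
```

```text
C tcp [806.09 -18.25 455.55] B tcp [559.4  -28.02 229.58]
toB [-0.69  0.62  1.08  2.02 -0.94  0.77  2.73] 0.24
fromB ideal [ 0.24  0.41 -0.33  1.99  2.99  0.5  -1.11] 0.51
from q1 [ 1.03  0.56 -1.25  1.99 -1.1   0.23  2.94] 6.41
toB [-0.68  0.62  1.07  2.02 -0.93  0.76  2.72] 0.24
fromB ideal [ 0.25  0.42 -0.35  1.99  2.98  0.5  -1.09] 0.38
from q1 [-0.22  0.36  0.34  1.71 -1.1   0.23  2.85] 2.0
```

Run:
```python
from plan import *
q=read_state()["qpos"]; B=[0,.5,0,1.7,0,.9,1.5]
print(fk(B)[0])
q1,o=follow(q,cpath(fk(q),fk(B),10)); print("toB",q1,o)
```

```text
[591.53 -28.02 252.35]
toB [-0.65  0.8   1.21  1.72 -0.83  1.18  2.29] [[0.01, 0.01, 0.26, 0.25, 0.22, 0.35], [0.0, 0.02, 0.25, 0.25, 0.22, 0.35], [-0.0, 0.03, 0.26, 0.24, 0.22, 0.35], [-0.01, 0.04, 0.25, 0.25, 0.22, 0.35], [-0.02, 0.05, 0.26, 0.25, 0.21, 0.35], [-0.02, 0.06, 0.25, 0.25, 0.22, 0.35], [-0.03, 0.06, 0.24, 0.25, 0.22, 0.35], [-0.02, 0.08, 0.25, 0.25, 0.22, 0.35], [-0.04, 0.09, 0.24, 0.24, 0.22, 0.35], [-0.03, 0.1, 0.23, 0.25, 0.22, 0.35]]
```

Emit:
{"name": "apply_moves", "arguments": {"targets": [[0,0.05,0.25,0.25,0.22,0.35],[0,0.05,0.25,0.25,0.22,0.35],[0,0.05,0.25,0.25,0.22,0.35],[0,0.05,0.25,0.25,0.22,0.35],[0,0.05,0.25,0.25,0.22,0.35],[0,0.05,0.25,0.25,0.22,0.35],[0,0.05,0.25,0.25,0.22,0.35],[0,0.05,0.25,0.25,0.22,0.35],[0,0.05,0.25,0.25,0.22,0.35],[0,0.05,0.25,0.25,0.22,0.35]]}}

```text
clock: 6.02
eef_pos: [598.2, -28.5, 255.3]
tool_rot: [-1.566, -0.037, -0.074]
force: [-0.1, -0.7, 0.6]
width: 25.8
```

Run:
```python
from plan import *
s=read_state(); q=s["qpos"]; print(q,fk(q)[0]-s["eef_pos"])
print("dls sens: to B again"); 
for B in ([0,.4,0,2.0,0,.5,1.8],[0,.5,0,1.7,0,.9,0.],[-.6,.5,0,1.7,0,.9,1.5],[.6,.5,0,1.7,0,.9,1.5],[0,.8,0,1.3,0,1,1.5]):
    q1,o=follow(q,cpath(fk(q),fk(B),14)); print(B,q1,np.abs(o).max())
```

```text
[-0.63  0.8   1.2   1.69 -0.82  1.19  2.26] [ 0.25 -0.13  0.14]
dls sens: to B again
[0, 0.4, 0, 2.0, 0, 0.5, 1.8] [-0.69  0.63  1.1   2.02 -0.95  0.78  2.74] 0.16
[0, 0.5, 0, 1.7, 0, 0.9, 0.0] [-0.67  0.87  1.32  1.72 -0.91  1.26  0.86] 0.77
[-0.6, 0.5, 0, 1.7, 0, 0.9, 1.5] [-1.23  0.76  1.14  1.72 -0.78  1.14  2.23] 0.63
[0.6, 0.5, 0, 1.7, 0, 0.9, 1.5] [-0.06  0.82  1.25  1.72 -0.86  1.21  2.31] 0.63
[0, 0.8, 0, 1.3, 0, 1, 1.5] [-0.45  1.03  1.07  1.32 -0.93  1.27  2.14] 0.26
```

```bash
cat > fast.py <<'E'
from plan import *
RTm=RT[0].as_matrix()
def fkj(q):
    T=np.diag([1.,-1,-1,1]); Z=[];O=[]
    for i,(al,d) in enumerate(DH):
        Z.append(T[:3,2].copy());O.append(T[:3,3].copy())
        t=q[i]+(np.pi if i else 0); c,s=np.cos(t),np.sin(t); ca,sa=np.cos(al),np.sin(al)
        T=T@np.array([[c,-s*ca,s*sa,0],[s,c*ca,-c*sa,0],[0,sa,ca,d],[0,0,0,1]])
    p=T[:3,3]; Z=np.array(Z);O=np.array(O)
    return p,T[:3,:3]@RTm,np.vstack([np.cross(Z,p-O).T/1000,Z.T])
def fdls(q,p,M,n=12,lam=.01):
    for _ in range(n):
        P,Q,J=fkj(q); e=np.r_[(p-P)/1000,cv2.Rodrigues(M@Q.T)[0].ravel()]
        if np.abs(e).max()<3e-4: break
        q=np.clip(q+np.clip(J.T@np.linalg.solve(J@J.T+lam**2*np.eye(6),e),-.1,.1),LO,HI)
    return q
def ff(q,p,Rd): return fdls(q,p,Rd.as_matrix())
E
cat > search.py <<'E'
from fast import *
import time
q0=read_state()["qpos"]; rng=np.random.default_rng(1)
Rd=rot(38); a=Rd.apply([0,1,0]); g=rk(-31,-76,122)+14*a; pre=(g-110*a,Rd); best=None; t0=time.time()
def seg(q,b,zmin=250):
    P,Q,_=fkj(q); A=(P,R.from_matrix(Q)); n=int(np.ceil(max(np.linalg.norm(b[0]-P)/38,np.degrees((A[1].inv()*b[1]).magnitude())/7.5,1)))
    for p,M in cpath(A,b,n): q=ff(q,p,M)
    return q,n
while time.time()-t0<240:
    W=[]; q=q0.copy(); N=0; ok=1
    for k in range(rng.integers(1,4)):
        p=np.array([rng.uniform(420,700),rng.uniform(-250,200),rng.uniform(290,480)]); th=rng.uniform(0,1.1); az=rng.uniform(-np.pi,np.pi)
        d=np.array([np.sin(th)*np.cos(az),np.sin(th)*np.sin(az),-np.cos(th)]); b=(p,Rdir(d,R.from_euler('z',rng.uniform(-1.5,1.5)).apply([0,1,0])))
        q,n=seg(q,b); N+=n; W.append(b)
        if np.linalg.norm(fkj(q)[0]-p)>8: ok=0;break
    if not ok: continue
    q,n=seg(q,pre); N+=n
    if np.linalg.norm(fkj(q)[0]-pre[0])>3 or np.abs(fkj(q)[1]-Rd.as_matrix()).max()>.02: continue
    q2,n=seg(q,(g,Rd)); 
    if np.linalg.norm(fkj(q2)[0]-g)>2: continue
    c=N-40*min(0,(min((q2-LO).min(),(HI-q2).min())-.1))*5
    if best is None or c<best[0]:
        best=(c,N,W,q2); print(c,N,q2,[(w[0].round(0).tolist(),w[1].as_euler('xyz').round(2).tolist()) for w in W],flush=True)
E
timeout 300 python3 search.py
```

```text
19 19 [ 0.29  0.74 -0.5   2.31  2.92  0.49 -0.97] [([634.0, 64.0, 314.0], [-1.91, -0.24, 0.49]), ([548.0, 14.0, 450.0], [-2.05, -0.67, -0.15])]
16 16 [ 0.25  0.73 -0.45  2.31  3.    0.49 -1.05] [([488.0, -80.0, 425.0], [-2.12, -0.64, -0.28])]
15 15 [ 0.19  0.71 -0.36  2.31  3.11  0.49 -1.18] [([496.0, 121.0, 346.0], [-2.09, -0.71, -0.24])]
14 14 [ 0.08  0.7  -0.2   2.32  3.31  0.5  -1.4 ] [([483.0, 142.0, 404.0], [-1.81, -0.78, 0.22])]
```

```bash
cat > go.py <<'E'
from fast import *
def E(p,o): return (np.array(p,float),R.from_euler('xyz',o))
def trace(q,wps,ns,show=True):
    for b,n in zip(wps,ns):
        P,Q,_=fkj(q); out=[]; A=(P,R.from_matrix(Q)); pq=q
        for p,M in cpath(A,b,n):
            P,Q,_=fkj(q); Q=R.from_matrix(Q); row=np.round(np.r_[Q.inv().apply(p-P)/40,np.rad2deg((Q.inv()*M).as_rotvec())/8],2)
            out.append(row.tolist()); qn=ff(q,P+Q.apply(row[:3]*40),Q*R.from_rotvec(np.deg2rad(row[3:]*8))); mv=np.abs(qn-q).max(); q=qn
            if show: print("  ",q,fkj(q)[0].round(0),"dq",mv.round(2))
        print(out)
    return q
E
python3 - <<'E'
from go import *
q=read_state()["qpos"]; Rd=rot(38); a=Rd.apply([0,1,0]); g=rk(-31,-76,122)+14*a
for wp in (E([488,-80,425],[-2.12,-.64,-.28]),E([496,121,346],[-2.09,-.71,-.24])):
    print("====");trace(q,[wp,(g-110*a,Rd)],[12,20])
E
```

```text
====
   [-0.7   0.78  1.26  1.74 -0.8   1.14  2.23] [589. -33. 270.] dq 0.07
   [-0.77  0.76  1.32  1.78 -0.79  1.09  2.2 ] [580. -37. 284.] dq 0.07
   [-0.84  0.71  1.32  1.82 -0.71  1.    2.11] [571. -41. 297.] dq 0.09
   [-0.9   0.66  1.32  1.86 -0.61  0.91  1.99] [561. -45. 311.] dq 0.11
   [-0.97  0.61  1.32  1.89 -0.5   0.83  1.86] [553. -48. 325.] dq 0.14
   [-1.04  0.56  1.32  1.93 -0.36  0.77  1.7 ] [543. -51. 339.] dq 0.16
   [-1.11  0.52  1.32  1.96 -0.21  0.72  1.51] [534. -54. 352.] dq 0.18
   [-1.18  0.48  1.32  1.98 -0.04  0.69  1.31] [526. -57. 366.] dq 0.2
   [-1.24  0.45  1.32  2.    0.14  0.68  1.11] [517. -61. 380.] dq 0.21
   [-1.31  0.41  1.32  2.03  0.32  0.7   0.9 ] [507. -67. 395.] dq 0.21
   [-1.37  0.39  1.32  2.05  0.47  0.73  0.71] [498. -73. 410.] dq 0.19
   [-1.42  0.37  1.32  2.07  0.6   0.78  0.55] [488. -79. 424.] dq 0.16
[[-0.21, -0.36, -0.12, -0.36, 0.21, -0.32], [-0.19, -0.37, -0.15, -0.36, 0.22, -0.32], [-0.16, -0.36, -0.17, -0.36, 0.21, -0.32], [-0.15, -0.37, -0.21, -0.37, 0.22, -0.32], [-0.11, -0.37, -0.25, -0.37, 0.23, -0.33], [-0.09, -0.37, -
[... 5446 characters left out ...]
3], [-0.06, 0.21, 0.01, 0.31, -0.16, -0.03], [-0.05, 0.2, -0.01, 0.32, -0.17, -0.03], [-0.06, 0.21, -0.01, 0.32, -0.17, -0.03], [-0.06, 0.2, -0.02, 0.32, -0.17, -0.03], [0.01, 0.21, 0.05, 0.38, -0.17, -0.09], [0.43, 0.21, 0.49, 0.74, -0.18, -0.43], [0.77, 0.21, 0.94, 1.1, -0.18, -0.71], [0.93, 0.21, 1.48, 1.53, -0.18, -0.84], [0.48, 0.21, 2.26, 2.18, -0.16, -0.5], [-0.07, 0.19, -0.07, 0.31, -0.17, -0.03], [-0.07, 0.19, -0.07, 0.32, -0.17, -0.03], [-0.08, 0.18, -0.07, 0.32, -0.16, -0.03], [-0.08, 0.19, -0.09, 0.32, -0.17, -0.03], [-0.08, 0.18, -0.09, 0.32, -0.17, -0.03], [-0.08, 0.17, -0.1, 0.31, -0.17, -0.03], [-0.08, 0.17, -0.1, 0.32, -0.17, -0.03], [-0.09, 0.17, -0.11, 0.32, -0.17, -0.03]]
```

```bash
cat > search2.py <<'E'
from fast import *
import time,pickle,sys
q0=read_state()["qpos"]; rng=np.random.default_rng(int(sys.argv[1]))
Rd=rot(38); a=Rd.apply([0,1,0]); g=rk(-31,-76,122)+14*a; pre=(g-100*a,Rd); best=None; t0=time.time()
def seg(q,b):
    P,Q,_=fkj(q); A=(P,R.from_matrix(Q)); n=int(np.ceil(max(np.linalg.norm(b[0]-P)/36,np.degrees((A[1].inv()*b[1]).magnitude())/6,1)))
    for p,M in cpath(A,b,n):
        qn=ff(q,p,M); k=np.abs(qn-q).max()
        if k>.26: return None,0,0
        P,Q,_=fkj(qn)
        if np.linalg.norm(P-p)>1.5 or np.abs(Q-M.as_matrix()).max()>.01 : return None,0,0
        q=qn
    return q,n,0
while time.time()-t0<200:
    W=[]; q=q0.copy(); N=0
    for k in range(rng.integers(2,5)):
        p=np.array([rng.uniform(400,720),rng.uniform(-300,250),rng.uniform(290,520)]); th=rng.uniform(0,1.4); az=rng.uniform(-np.pi,np.pi)
        d=np.array([np.sin(th)*np.cos(az),np.sin(th)*np.sin(az),-np.cos(th)]); b=(p,Rdir(d,R.from_euler('z',rng.uniform(-1.5,1.5)).apply([0,1,0])))
        q,n,_=seg(q,b); W.append(b); N+=n
        if q is None: break
        if q[4]>1.2 and q[2]<.9:
            z,n,_=seg(q,pre)
            if z is None: continue
            z2,m,_=seg(z,(g,Rd))
            if z2 is None: continue
            if best is None or N+n<best: best=N+n; print(N+n,z2,[(w[0].round(0).tolist(),w[1].as_euler('xyz').round(2).tolist()) for w in W],flush=True)
E
for i in 1 2 3 4; do (OMP_NUM_THREADS=1 timeout 260 python3 search2.py $i | tail -2)& done; wait
```

```text
58 [ 0.11  0.7  -0.24  2.32  3.25  0.5  -1.34] [([420.0, -48.0, 424.0], [-1.57, 0.02, -1.33]), ([409.0, 26.0, 488.0], [-1.36, 0.27, -1.27]), ([546.0, 175.0, 457.0], [-2.77, -0.07, 1.42])]
```

Run:
```python
from go import *
q=read_state()["qpos"]; Rd=rot(38); a=Rd.apply([0,1,0]); g=rk(-31,-76,122)+14*a
P,Q=fk(q)
for k in range(22):
    Q=Q*R.from_rotvec([0,-np.deg2rad(7.5),0]); q=fdls(q,P,Q.as_matrix(),n=60)
    p2,q2=fk(q)
    if k%3==2:print(k,q,np.linalg.norm(p2-P).round(1),np.degrees((q2.inv()*Q).magnitude()).round(1)); 
    P,Q=(P,q2)
print("to tab"); q=trace(q,[(g-100*a+[-30,-20,60],rot(0)),(g-100*a,Rd),(g,Rd)],[14,8,6],False); print(q,fk(q)[0]-g)
q=trace(q,[(g-100*a,Rd),(np.array([601,-145,260.]),rot(0,0)),(np.array([601,-145,174.]),rot(0,0)),(np.array([442,-121,100.]),rot(0,-np.pi/2)),(np.array([442,-121,4.]),rot(0,-np.pi/2)),(np.array([597,-350,92.]),rot(0,-np.pi/2))],[6,12,6,15,5,12],False); print(q,fk(q)[0])
```

```text
2 [-0.6   0.74  1.09  1.69 -0.74  1.13  2.59] 0.0 0.0
5 [-0.56  0.69  0.98  1.69 -0.66  1.08  2.91] 0.0 0.0
8 [-0.27  0.54  0.44  1.68 -0.28  0.94  2.94] 0.0 0.0
11 [ 0.15  0.52 -0.23  1.67  0.14  0.93  2.94] 0.0 0.0
14 [ 0.54  0.65 -0.89  1.66  0.57  1.08  2.94] 0.0 0.0
17 [ 0.68  0.83 -1.25  1.65  0.86  1.31  2.94] 27.1 7.5
20 [ 0.6   0.87 -1.25  1.58  0.89  1.45  2.94] 23.2 7.1
to tab
[[0.19, -0.02, 0.04, -0.02, 0.91, -0.1], [0.18, -0.01, 0.06, -0.02, 0.92, -0.1], [0.17, -0.02, 0.09, -0.01, 0.91, -0.1], [0.16, -0.01, 0.11, -0.02, 0.91, -0.1], [0.15, -0.01, 0.12, -0.02, 0.91, -0.1], [0.13, -0.0, 0.15, -0.02, 0.92, -0.1], [0.11, -0.01, 0.16, -0.02, 0.91, -0.1], [0.09, -0.01, 0.17, -0.01, 0.91, -0.1], [0.07, -0.0, 0.18, -0.02, 0.91, -0.1], [0.04, -0.01, 0.19, -0.02, 0.92, -0.1], [0.02, -0.0, 0.19, -0.02, 0.91, -0.1], [-0.01, -0.01, 0.19, -0.02, 0.91, -0.1], [-0.03, -0.0, 0.19, -0.01, 0.92, -0.1], [-0.06, -0.01, 0.19, -0.02, 0.91, -0.1]]
[[0.11, 0.19, 0.03, -0.0, -0.0, -0.59], [0.1, 0.2, 0.02, -0.0, -0.0, -0.6], [0.07, 0.21, 0.02, -0.0, -0.0, -0.59], [0.07, 0.21, 0.03, -0.0, -0.0, -0.
[... 1955 characters left out ...]
5, -0.0]]
[[0.0, 0.48, -0.0, 0.0, 0.0, -0.0], [0.0, 0.48, -0.0, 0.0, 0.0, -0.0], [0.0, 0.48, -0.0, 0.0, 0.0, -0.0], [0.0, 0.48, -0.0, 0.0, 0.0, -0.0], [0.0, 0.48, -0.0, 0.0, 0.0, -0.0]]
[[0.48, -0.18, 0.32, 0.0, 0.0, -0.0], [0.47, -0.19, 0.33, 0.0, 0.0, -0.0], [0.48, -0.18, 0.32, 0.0, 0.0, -0.0], [0.48, -0.18, 0.32, 0.0, 0.0, -0.0], [0.48, -0.19, 0.32, 0.0, 0.0, -0.0], [0.47, -0.18, 0.33, 0.0, 0.0, -0.0], [0.48, -0.18, 0.32, 0.0, 0.0, -0.0], [0.48, -0.19, 0.32, 0.0, 0.0, -0.0], [0.48, -0.18, 0.32, 0.0, 0.0, -0.0], [0.47, -0.18, 0.33, 0.0, 0.0, -0.0], [0.48, -0.19, 0.32, 0.0, 0.0, -0.0], [0.48, -0.18, 0.32, 0.0, 0.0, -0.0]]
[ 0.79  0.91 -0.57  1.49  0.57  0.92  0.05] [ 596.99 -350.09   92.02]
```

Emit:
{"name": "apply_moves", "arguments": {"targets": [[0,0,0,0,-0.94,0],[0,0,0,0,-0.94,0],[0,0,0,0,-0.94,0],[0,0,0,0,-0.94,0],[0,0,0,0,-0.94,0],[0,0,0,0,-0.94,0],[0,0,0,0,-0.94,0],[0,0,0,0,-0.94,0]]}}

```text
clock: 7.02
eef_pos: [598.4, -28.9, 255.5]
tool_rot: [-1.604, -0.022, 0.982]
force: [-0.4, -0.5, -1.1]
width: 25.3
```

Emit:
{"name": "apply_moves", "arguments": {"targets": [[0,0,0,0,-0.94,0],[0,0,0,0,-0.94,0],[0,0,0,0,-0.94,0],[0,0,0,0,-0.94,0],[0,0,0,0,-0.94,0],[0,0,0,0,-0.94,0],[0,0,0,0,-0.94,0]]}}

```text
clock: 7.9
eef_pos: [599.3, -29.7, 256.6]
tool_rot: [-1.613, 0.013, 1.898]
force: [-1.3, 1.2, -1.8]
width: 25.5
```

Run:
```python
from go import *
s=read_state(); q=s["qpos"]; print(s["clock"],q,s["eef_pos"],s["tool_rot"]); Rd=rot(38); a=Rd.apply([0,1,0]); g=rk(-31,-76,122)+14*a
q=trace(q,[(g-100*a+[-30,-20,60],rot(0)),(g-100*a,Rd),(g,Rd)],[14,12,6],False); print(q,fk(q)[0]-g)
```

```text
7.9 [ 0.55  0.65 -0.92  1.66  0.59  1.08  2.94] [599.34 -29.66 256.63] [-1.61  0.01  1.9 ]
[[0.14, 0.01, 0.1, 0.02, 0.78, 0.01], [0.14, 0.0, 0.12, 0.02, 0.79, 0.01], [0.11, 0.01, 0.13, 0.03, 0.78, 0.01], [0.11, 0.0, 0.14, 0.02, 0.79, 0.02], [0.09, 0.01, 0.15, 0.02, 0.78, 0.01], [0.07, 0.01, 0.16, 0.02, 0.79, 0.01], [0.05, 0.01, 0.17, 0.03, 0.78, 0.01], [0.03, 0.0, 0.17, 0.02, 0.78, 0.01], [0.01, 0.01, 0.18, 0.02, 0.79, 0.01], [-0.0, 0.01, 0.18, 0.02, 0.78, 0.01], [-0.02, 0.01, 0.17, 0.03, 0.79, 0.02], [-0.05, 0.01, 0.17, 0.02, 0.78, 0.01], [-0.06, 0.02, 0.17, 0.03, 0.78, 0.01], [-0.08, 0.01, 0.16, 0.02, 0.78, 0.01]]
[[0.07, 0.13, 0.02, -0.0, 0.0, -0.4], [0.07, 0.12, 0.01, -0.0, 0.0, -0.39], [0.06, 0.14, 0.02, -0.0, 0.0, -0.4], [0.05, 0.13, 0.02, -0.0, 0.0, -0.39], [0.04, 0.14, 0.01, -0.0, 0.0, -0.4], [0.04, 0.14, 0.02, -0.0, 0.0, -0.39], [0.03, 0.15, 0.02, -0.0, 0.0, -0.4], [0.02, 0.14, 0.02, -0.0, 0.0, -0.39], [0.81, 0.14, 0.13, 0.1, 0.0, -1.05], [1.65, 0.15, 0.6, 0.46, 0.02, -1.71], [1.17, 0.24, 2.13, 1.7, 0.1, -1.37], [-0.01, 0.15, 0.01, -0.0, -0.0, -0.4]]
[[0.0, 0.42, 0.0, -0.0, -0.0, 0.0], [0.0, 0.41, 0.0, -0.0, -0.0, 0.0], [0.0, 0.42, 0.0, -0.0, -0.0, 0.0], [0.0, 0.41, 0.0, -0.0, -0.0, 0.0], [0.0, 0.42, 0.0, -0.0, -0.0, 0.0], [0.0, 0.42, 0.0, -0.0, -0.0, 0.0]]
[ 0.57  0.91 -0.97  2.3   2.39  0.66 -0.32] [-0.02 -0.1  -0.21]
```

Emit:
{"name": "apply_moves", "arguments": {"targets": [[0,0,0,0,-0.9,0],[0,0,0,0,-0.8,0]]}}

```text
clock: 8.15
eef_pos: [598.3, -26.2, 251.0]
tool_rot: [-1.608, 0.029, 2.119]
force: [-16.8, 73.0, 28.0]
width: 25.4
```

Run:
```python
from go import *
s=read_state(); q0=s["qpos"]; print(s["clock"],q0,s["eef_pos"],s["tool_rot"]); Rd=rot(38); a=Rd.apply([0,1,0]); g=rk(-31,-76,122)+14*a
def test(W,N):
    q=q0; bad=0; mx=0; m6=9
    for b,n in zip(W,N):
        P,Q,_=fkj(q)
        for p,M in cpath((P,R.from_matrix(Q)),b,n):
            qn=ff(q,p,M); mx=max(mx,np.abs(qn-q).max()); q=qn; bad=max(bad,np.linalg.norm(fkj(q)[0]-p)); m6=min(m6,q[5])
    return q,round(bad,1),round(mx,2),round(m6,2)
for roll in(0,.15,.3,.45):
  for tt in (15,22,30):
    mid=R.from_rotvec(xr*-roll)*rot(tt)
    print(roll,tt,test([(g-100*a+[-30,-40,60],mid),(g-100*a,Rd),(g,Rd)],[18,12,6]))
```

```text
8.15 [ 0.67  0.8  -1.25  1.67  0.83  1.24  2.94] [598.34 -26.15 251.03] [-1.61  0.03  2.12]
0 15 (array([ 0.62,  0.97, -1.08,  2.3 ,  2.29,  0.73, -0.2 ]), np.float64(40.0), np.float64(0.62), np.float64(0.23))
0 22 (array([ 0.63,  0.97, -1.09,  2.3 ,  2.29,  0.74, -0.19]), np.float64(36.5), np.float64(0.46), np.float64(0.23))
0 30 (array([ 0.63,  0.98, -1.11,  2.3 ,  2.27,  0.75, -0.17]), np.float64(32.1), np.float64(0.37), np.float64(0.23))
0.15 15 (array([ 0.6 ,  0.94, -1.04,  2.3 ,  2.33,  0.7 , -0.24]), np.float64(17.0), np.float64(0.37), np.float64(0.23))
0.15 22 (array([ 0.6 ,  0.94, -1.04,  2.3 ,  2.33,  0.7 , -0.25]), np.float64(19.8), np.float64(0.29), np.float64(0.23))
0.15 30 (array([ 0.58,  0.92, -0.99,  2.3 ,  2.37,  0.67, -0.3 ]), np.float64(29.2), np.float64(0.49), np.float64(0.23))
0.3 15 (array([ 0.57,  0.91, -0.98,  2.3 ,  2.38,  0.66, -0.32]), np.float64(4.5), np.float64(0.27), np.float64(0.23))
0.3 22 (array([ 0.55,  0.88, -0.93,  2.3 ,  2.42,  0.63, -0.37]), np.float64(2.1), np.float64(0.19), np.float64(0.23))
0.3 30 (array([ 0.53,  0.87, -0.91,  2.3 ,  2.45,  0.62, -0.4 ]), np.float64(10.4), np.float64(0.38), np.float64(0.23))
0.45 15 (array([ 0.55,  0.89, -0.94,  2.3 ,  2.41,  0.64, -0.36]), np.float64(0.1), np.float64(0.18), np.float64(0.32))
0.45 22 (array([ 0.53,  0.87, -0.9 ,  2.3 ,  2.45,  0.62, -0.41]), np.float64(0.1), np.float64(0.19), np.float64(0.37))
0.45 30 (array([ 0.53,  0.87, -0.9 ,  2.31,  2.45,  0.62, -0.41]), np.float64(0.1), np.float64(0.33), np.float64(0.28))
```

Run:
```python
from go import *
s=read_state(); q=s["qpos"]; print(s["force"]); Rd=rot(38); a=Rd.apply([0,1,0]); g=rk(-31,-76,122)+14*a
mid=R.from_rotvec(xr*-.45)*rot(20)
q=trace(q,[(g-100*a+[-30,-40,60],mid),(g-80*a,Rd)],[20,12],False)
```

```text
[-16.81  72.97  27.98]
[[0.09, -0.0, 0.06, -0.2, 0.58, 0.05], [0.08, -0.01, 0.07, -0.2, 0.59, 0.06], [0.08, -0.01, 0.07, -0.21, 0.58, 0.05], [0.07, -0.01, 0.08, -0.2, 0.58, 0.05], [0.06, -0.01, 0.09, -0.2, 0.58, 0.05], [0.06, -0.02, 0.09, -0.2, 0.59, 0.06], [0.05, -0.02, 0.09, -0.2, 0.58, 0.05], [0.04, -0.02, 0.1, -0.2, 0.58, 0.05], [0.03, -0.03, 0.09, -0.21, 0.59, 0.05], [0.03, -0.03, 0.1, -0.2, 0.58, 0.06], [0.01, -0.03, 0.11, -0.2, 0.58, 0.05], [0.01, -0.03, 0.1, -0.2, 0.58, 0.05], [0.0, -0.04, 0.1, -0.2, 0.59, 0.06], [-0.01, -0.04, 0.1, -0.2, 0.58, 0.05], [-0.02, -0.04, 0.09, -0.2, 0.58, 0.05], [-0.02, -0.05, 0.1, -0.21, 0.59, 0.05], [-0.03, -0.04, 0.09, -0.2, 0.58, 0.06], [-0.05, -0.05, 0.08, -0.2, 0.58, 0.05], [-0.04, -0.05, 0.09, -0.2, 0.58, 0.05], [-0.06, -0.06, 0.07, -0.2, 0.59, 0.06]]
[[0.07, 0.15, 0.12, 0.24, 0.13, -0.18], [0.06, 0.16, 0.11, 0.23, 0.13, -0.19], [0.05, 0.16, 0.11, 0.24, 0.13, -0.18], [0.05, 0.16, 0.11, 0.23, 0.13, -0.19], [0.04, 0.17, 0.1, 0.24, 0.13, -0.18], [0.04, 0.18, 0.1, 0.23, 0.13, -0.19], [0.02, 0.18, 0.09, 0.24, 0.13, -0.18], [0.03, 0.18, 0.08, 0.24, 0.13, -0.18], [0.01, 0.19, 0.08, 0.23, 0.13, -0.19], [0.01, 0.18, 0.08, 0.24, 0.13, -0.18], [0.01, 0.19, 0.07, 0.23, 0.13, -0.19], [-0.0, 0.2, 0.06, 0.24, 0.13, -0.18]]
```

Emit:
{"name": "apply_moves", "arguments": {"targets": [[0,0,0,0,0,0]]}}

```text
clock: 8.28
eef_pos: [596.9, -27.0, 248.6]
tool_rot: [-1.604, 0.027, 2.118]
force: [0.3, 0.4, 0.3]
width: 25.6
```

Emit:
{"name": "apply_moves", "arguments": {"targets": [[0.08,-0.01,0.07,-0.2,0.58,0.05],[0.08,-0.01,0.07,-0.2,0.58,0.05],[0.08,-0.01,0.07,-0.2,0.58,0.05],[0.07,-0.01,0.08,-0.2,0.58,0.05],[0.06,-0.01,0.09,-0.2,0.58,0.05],[0.06,-0.02,0.09,-0.2,0.58,0.05],[0.05,-0.02,0.09,-0.2,0.58,0.05],[0.04,-0.02,0.1,-0.2,0.58,0.05],[0.03,-0.03,0.09,-0.2,0.58,0.05],[0.03,-0.03,0.1,-0.2,0.58,0.05]]}}

```text
clock: 9.52
eef_pos: [558.3, -4.6, 253.3]
tool_rot: [-1.896, -0.055, 1.317]
force: [0.4, -0.2, -0.1]
width: 25.7
```

Emit:
{"name": "apply_moves", "arguments": {"targets": [[0.01,-0.03,0.11,-0.2,0.58,0.05],[0.01,-0.03,0.1,-0.2,0.58,0.05],[0,-0.04,0.1,-0.2,0.58,0.05],[-0.01,-0.04,0.1,-0.2,0.58,0.05],[-0.02,-0.04,0.09,-0.2,0.58,0.05],[-0.02,-0.05,0.1,-0.2,0.58,0.05],[-0.03,-0.04,0.09,-0.2,0.58,0.05],[-0.05,-0.05,0.08,-0.2,0.58,0.05],[-0.04,-0.05,0.09,-0.2,0.58,0.05],[-0.06,-0.06,0.07,-0.2,0.58,0.05]]}}

```text
clock: 10.78
eef_pos: [518.4, 12.7, 252.3]
tool_rot: [-2.036, -0.317, 0.535]
force: [0.2, 1.0, 0.1]
width: 25.8
```

Run:
```python
from go import *
s=read_state(); q=s["qpos"]; print(s["clock"],q,s["eef_pos"],s["tool_rot"],s["force"]); Rd=rot(38); a=Rd.apply([0,1,0]); g=rk(-31,-76,122)+14*a
q=trace(q,[(g-80*a,Rd)],[12],False); print(q)
```

```text
10.775 [ 0.2   0.36 -0.71  2.27  1.32  0.69  0.48] [518.35  12.74 252.3 ] [-2.04 -0.32  0.53] [0.25 1.01 0.09]
[[0.06, 0.16, 0.11, 0.23, 0.14, -0.18], [0.06, 0.16, 0.11, 0.22, 0.13, -0.18], [0.05, 0.17, 0.1, 0.23, 0.14, -0.18], [0.05, 0.18, 0.09, 0.23, 0.13, -0.18], [0.04, 0.18, 0.09, 0.22, 0.14, -0.18], [0.03, 0.18, 0.09, 0.23, 0.14, -0.18], [0.03, 0.18, 0.08, 0.23, 0.13, -0.18], [0.02, 0.19, 0.08, 0.22, 0.14, -0.18], [0.01, 0.19, 0.07, 0.23, 0.13, -0.18], [0.01, 0.2, 0.06, 0.22, 0.14, -0.18], [0.0, 0.19, 0.06, 0.23, 0.13, -0.19], [-0.0, 0.2, 0.06, 0.23, 0.14, -0.18]]
[ 0.66  0.71 -1.01  2.38  2.34  0.53 -0.35]
```

Force was transient (joint stop). Continuing on plan.

Emit:
{"name": "apply_moves", "arguments": {"targets": [[0.06,0.16,0.11,0.23,0.14,-0.18],[0.06,0.16,0.11,0.22,0.13,-0.18],[0.05,0.17,0.1,0.23,0.14,-0.18],[0.05,0.18,0.09,0.23,0.13,-0.18],[0.04,0.18,0.09,0.22,0.14,-0.18],[0.03,0.18,0.09,0.23,0.14,-0.18],[0.03,0.18,0.08,0.23,0.13,-0.18],[0.02,0.19,0.08,0.22,0.14,-0.18],[0.01,0.19,0.07,0.23,0.13,-0.18],[0.01,0.2,0.06,0.22,0.14,-0.18],[0,0.19,0.06,0.23,0.13,-0.19],[0,0.2,0.06,0.23,0.14,-0.18]]}}

```text
clock: 12.28
eef_pos: [561.8, 52.0, 174.0]
tool_rot: [-1.57, -0.661, 0.366]
force: [0.2, -0.1, -0.2]
width: 25.7
```

Run:
```python
from go import *
Rd=rot(38); a=Rd.apply([0,1,0]); g=rk(-31,-76,122)+14*a
s=read_state(); print(s["qpos"],s["force"],delta(g,Rd),delta(g-30*a,Rd))
im=get_image("top"); cv2.imwrite("pics/c5.png",np.clip(cv2.resize(im[190:310,250:400,::-1],None,fx=5,fy=5,interpolation=cv2.INTER_CUBIC)*1.6,0,255).astype(np.uint8))
```

```text
[ 0.66  0.71 -1.01  2.38  2.33  0.52 -0.35] [ 0.23 -0.15 -0.16] (array([-0.  ,  2.  ,  0.03]), array([-0.01,  0.01, -0.01])) (array([-0.  ,  1.25,  0.03]), array([-0.01,  0.01, -0.01]))
```

View pics/c5.png

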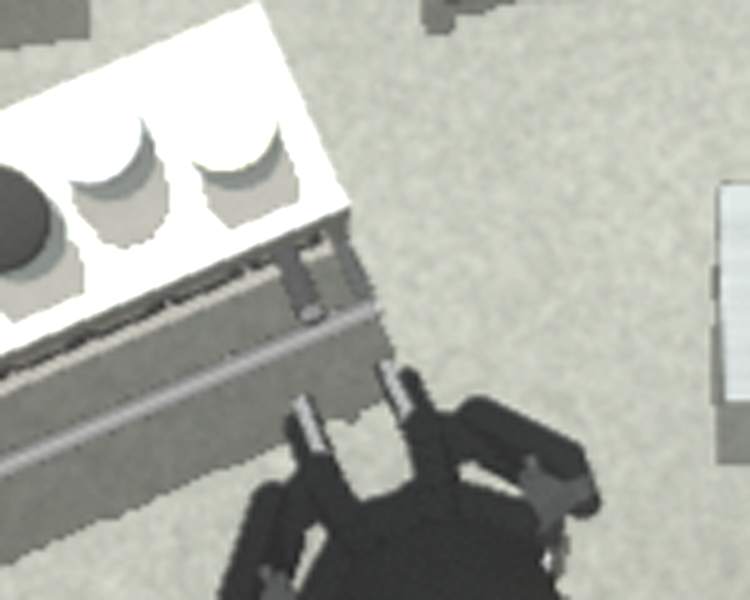

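Run:
```python
from go import *
C=lambda p:(proj("top",p)-[250,190]+.5)*5-.5
s=read_state(); Q=R.from_euler('xyz',s["tool_rot"])
print("tcp",C(s["eef_pos"]),"tips",[C(s["eef_pos"]+Q.apply([0,-4,z])) for z in(13,-13)])
print("tab tip top",C(rk(-40,-76,132)),"bot",C(rk(-40,-76,112)),"tab base top",C(rk(-12,-76,132)),"rail end",C(rk(-38.5,-100,56)),"roof corner",C(rk(-12,-104,204)))
```

```text
tcp [351.28 395.49] tips [array([321.02, 414.81]), array([386.36, 387.89])]
tab tip top [316.7  324.86] bot [318.26 328.26] tab base top [289.53 258.69] rail end [373.3  312.17] roof corner [353.16 209.37]
```

The jaws straddle the tab's line. The tip is at crop (312,315) and the middle of the fingertips at (341,380). I go in and close.

Emit:
{"name": "apply_moves", "arguments": {"targets": [[-0.04,0.33,0.03,0,0,0],[0,0.33,0,0,0,0],[0,0.33,0,0,0,0],[0,0.33,0,0,0,0],[0,0.33,0,0,0,0],[0,0.32,0,0,0,0],[0,0,0,0,0,0]]}}

```text
clock: 13.2
eef_pos: [604.2, 68.0, 107.7]
tool_rot: [-1.572, -0.656, 0.366]
force: [0.2, 0.7, -0.1]
width: 25.5
```

Emit:
{"name": "apply_moves", "arguments": {"targets": [[0,0,0,0,0,0],[0,0,0,0,0,0],[0,0,0,0,0,0]], "jaw": -1}}

```text
clock: 13.58
eef_pos: [603.7, 67.7, 108.8]
tool_rot: [-1.573, -0.657, 0.367]
force: [-0.1, -0.4, -0.5]
width: 8.7
```

Run:
```python
from go import *
s=read_state(); Q=R.from_euler('xyz',s["tool_rot"]); p0=s["eef_pos"]; q=s["qpos"]; print(s["width"],s["force"])
x,z=-33,112; out=[]; pp=np.zeros(3)
for th in np.deg2rad(np.arange(3,37,3)):
    d=(x*np.cos(th)-z*np.sin(th)-x)*xr+np.array([0,0,z*np.cos(th)+x*np.sin(th)-z])
    out.append((Q.inv().apply(d-pp)/40).round(2).tolist()); pp=d; q=ff(q,p0+d,Q)
print(out,q,fk(q)[0]-p0-d,pp)
```

```text
8.671871577952091 [-0.09 -0.39 -0.54]
[[-0.14, -0.05, 0.0], [-0.15, -0.04, 0.0], [-0.15, -0.04, 0.0], [-0.15, -0.03, 0.0], [-0.15, -0.02, 0.0], [-0.15, -0.01, 0.0], [-0.15, -0.0, 0.0], [-0.15, 0.0, 0.0], [-0.15, 0.01, 0.0], [-0.15, 0.02, 0.0], [-0.15, 0.03, 0.0], [-0.15, 0.04, 0.0]] [ 0.62  1.02 -0.97  2.46  2.55  0.85 -0.41] [-0.    0.07  0.1 ] [-55.62 -21.22 -40.79]
```

Emit:
{"name": "apply_moves", "arguments": {"targets": [[0,0,0,0,0,0]]}}

```text
clock: 13.7
eef_pos: [603.7, 67.6, 108.8]
tool_rot: [-1.573, -0.657, 0.367]
force: [-2.3, -0.4, 0.9]
width: 8.6
```

Emit:
{"name": "apply_moves", "arguments": {"targets": [[-0.14,-0.05,0,0,0,0],[-0.15,-0.04,0,0,0,0],[-0.15,-0.04,0,0,0,0],[-0.15,-0.03,0,0,0,0]]}}

```text
clock: 14.2
eef_pos: [585.2, 60.1, 100.4]
tool_rot: [-1.574, -0.662, 0.368]
force: [8.2, 4.5, -5.8]
width: 8.4
```

Emit:
{"name": "apply_moves", "arguments": {"targets": [[-0.15,-0.02,0,0,0,0],[-0.15,-0.01,0,0,0,0],[-0.15,0,0,0,0,0],[-0.15,0,0,0,0,0]]}}

```text
clock: 14.7
eef_pos: [567.1, 53.1, 87.1]
tool_rot: [-1.575, -0.663, 0.368]
force: [7.3, 2.5, -1.5]
width: 8.5
```

Emit:
{"name": "apply_moves", "arguments": {"targets": [[-0.15,0.01,0,0,0,0],[-0.15,0.02,0,0,0,0],[-0.15,0.03,0,0,0,0],[0,0,0,0,0,0]]}}

```text
clock: 15.2
eef_pos: [554.6, 48.2, 73.7]
tool_rot: [-1.574, -0.661, 0.367]
force: [4.6, 1.9, 0.6]
width: 8.5
```

Run:
```python
from go import *
s=read_state(); print(s["eef_pos"]-[603.7,67.6,108.8],s["force"],s["width"],s["qpos"])
im=get_image("top"); cv2.imwrite("pics/c6.png",np.clip(cv2.resize(im[190:310,250:400,::-1],None,fx=5,fy=5,interpolation=cv2.INTER_CUBIC)*1.6,0,255).astype(np.uint8))
```

```text
[-49.07 -19.37 -35.14] [4.58 1.91 0.61] 8.529182133268053 [ 0.62  1.01 -0.98  2.45  2.54  0.83 -0.4 ]
```

View pics/c6.png

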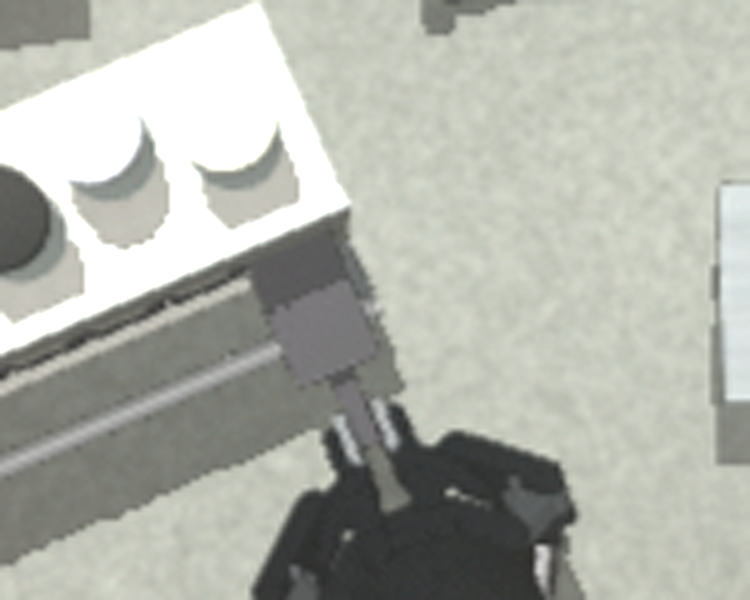

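The case is tipped out: its top is at crop (325,335) and the tab is between the fingers at about (360,410). I push slightly further to the rail, then release.

Emit:
{"name": "apply_moves", "arguments": {"targets": [[-0.15,0.04,0,0,0,0],[-0.12,0.04,0,0,0,0],[0,0,0,0,0,0]]}}

```text
clock: 15.62
eef_pos: [547.4, 45.5, 63.7]
tool_rot: [-1.573, -0.659, 0.366]
force: [5.5, 1.7, -0.2]
width: 8.2
```

Run:
```python
from go import *
s=read_state(); q=s["qpos"]; Rd=rot(35); a=Rd.apply([0,1,0]); c,sn=np.cos(np.deg2rad(35)),np.sin(np.deg2rad(35)); h=94
g=rk(30*c-h*sn,-78,10+30*sn+h*c); Q=R.from_euler('xyz',s["tool_rot"]); b=Q.apply([0,1,0])
q=trace(q,[(s["eef_pos"]-72*b,Q),(g-80*a,Rd),(g,Rd)],[4,4,6],False); print(q,fk(q)[0]-g,g)
```

```text
[[0.01, -0.45, 0.0, 0.0, -0.0, 0.0], [-0.25, -0.57, 0.16, 0.09, -0.06, 0.1], [-0.55, -0.69, 0.32, 0.18, -0.14, 0.21], [-0.83, -0.81, 0.46, 0.26, -0.19, 0.31]]
[[0.18, -0.11, 0.17, 0.08, -0.07, 0.19], [0.18, -0.11, 0.17, 0.09, -0.06, 0.2], [0.17, -0.12, 0.16, 0.08, -0.07, 0.19], [0.18, -0.12, 0.17, 0.08, -0.06, 0.2]]
[[-0.0, 0.33, 0.0, 0.0, -0.0, -0.0], [0.0, 0.33, -0.0, 0.0, -0.0, -0.0], [0.01, 0.34, -0.01, 0.0, -0.0, -0.0], [0.0, 0.33, -0.0, 0.0, -0.0, -0.0], [0.01, 0.33, -0.0, 0.01, -0.0, -0.01], [0.0, 0.33, -0.01, -0.0, -0.0, 0.0]]
[ 0.55  0.88 -0.93  2.28  2.31  0.6  -0.27] [-0.19 -0.09 -0.22] [601.39  66.16 104.21]
```

Emit:
{"name": "apply_moves", "arguments": {"targets": [[0,0,0,0,0,0],[0,0,0,0,0,0],[0,0,0,0,0,0]], "jaw": -0.4}}

```text
clock: 16.0
eef_pos: [545.8, 45.2, 63.2]
tool_rot: [-1.573, -0.656, 0.366]
force: [-0.0, -0.3, 0.2]
width: 25.7
```

Run:
```python
from go import *
s=read_state(); q=s["qpos"]; Rd=rot(35); a=Rd.apply([0,1,0]); c,sn=np.cos(np.deg2rad(35)),np.sin(np.deg2rad(35)); h=94
g=rk(30*c-h*sn,-78,10+30*sn+h*c); Q=R.from_euler('xyz',s["tool_rot"]); b=Q.apply([0,1,0]); p=s["eef_pos"]-16*b
q=trace(q,[(p,Q),(p+[0,0,70.]+3*xr,Q),(g-75*a,Rd),(g,Rd)],[1,3,2,5],False); print(q,fk(q)[0]-g,g)
```

```text
[[0.02, -0.39, 0.0, -0.0, -0.0, 0.0]]
[[0.31, -0.48, 0.04, 0.03, -0.02, 0.03], [0.3, -0.48, 0.05, 0.02, -0.02, 0.03], [0.31, -0.48, 0.05, 0.03, -0.01, 0.02]]
[[0.38, -0.02, -0.01, 0.0, 0.0, 0.16], [0.38, -0.03, -0.0, 0.0, 0.0, 0.16]]
[[-0.0, 0.38, 0.0, 0.0, 0.0, 0.0], [0.0, 0.37, -0.01, 0.0, 0.0, 0.0], [0.01, 0.37, -0.0, 0.0, 0.0, 0.0], [0.01, 0.37, -0.01, 0.01, 0.0, -0.0], [0.0, 0.38, 0.0, -0.0, 0.01, -0.0]]
[ 0.54  0.87 -0.92  2.28  2.32  0.59 -0.29] [-0.21  0.04 -0.41] [601.39  66.16 104.21]
```

Emit:
{"name": "apply_moves", "arguments": {"targets": [[0.02,-0.38,0,0,0,0],[0.31,-0.48,0.04,0.03,-0.02,0.03],[0.3,-0.48,0.05,0.02,-0.02,0.03],[0.31,-0.48,0.05,0.03,-0.01,0.02]]}}

```text
clock: 16.5
eef_pos: [535.3, 45.1, 144.5]
tool_rot: [-1.564, -0.64, 0.375]
force: [0.3, 0.1, 0.4]
width: 25.6
```

Emit:
{"name": "apply_moves", "arguments": {"targets": [[0.38,-0.02,0,0,0,0.16],[0.38,-0.03,0,0,0,0.16],[0,0,0,0,0,0]], "jaw": 1}}

```text
clock: 16.88
eef_pos: [559.1, 53.7, 165.2]
tool_rot: [-1.568, -0.599, 0.377]
force: [-0.0, -0.9, 0.5]
width: 78.5
```

Run:
```python
from go import *
s=read_state(); Rd=rot(35); c,sn=np.cos(np.deg2rad(35)),np.sin(np.deg2rad(35)); h=94
g=rk(30*c-h*sn,-78,10+30*sn+h*c); print(delta(g,Rd),s["qpos"])
C=lambda p:((proj("top",p)-[250,190]+.5)*5-.5).round(0)
cs=lambda x,z,y=-78:rk(x*c-z*sn,y,10+x*sn+z*c)
print("top corners",[C(cs(x,130,y)) for x in(0,60) for y in(-60,-96)],"tabtip",C(cs(-40,122)))
im=get_image("top"); cv2.imwrite("pics/c7.png",np.clip(cv2.resize(im[190:310,250:400,::-1],None,fx=5,fy=5,interpolation=cv2.INTER_CUBIC)*1.6,0,255).astype(np.uint8))
```

```text
(array([ 0.05,  1.88, -0.11]), array([-0.07,  0.08, -0.08])) [ 0.7   0.76 -1.11  2.34  2.07  0.55 -0.08]
top corners [array([314., 424.]), array([398., 389.]), array([262., 302.]), array([349., 266.])] tabtip [383. 473.]
```

View pics/c7.png

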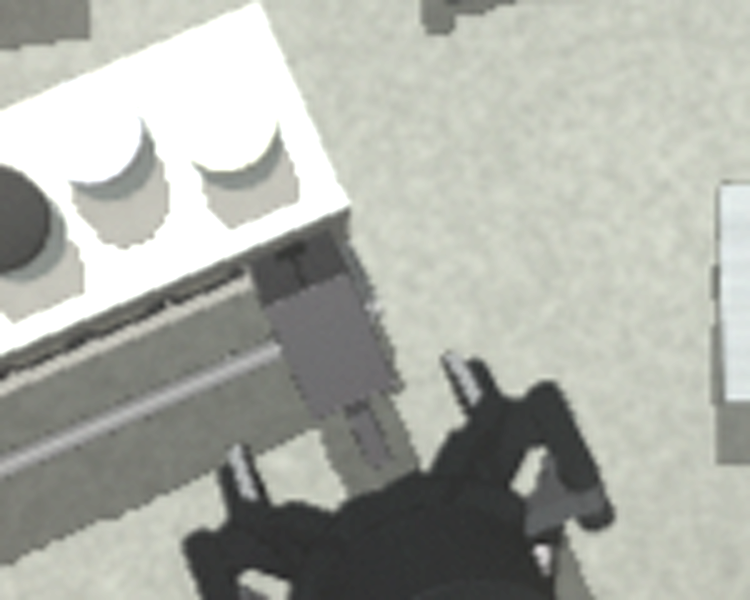

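The case leans stably on the rail. Its top face corners are at about (262,308), (348,272), (318,420) and (400,386), which matches the model. The open jaws straddle it, so I go down to its sides.

Emit:
{"name": "apply_moves", "arguments": {"targets": [[0.01,0.37,-0.02,-0.01,0.02,-0.02],[0.01,0.37,-0.02,-0.01,0.02,-0.02],[0.01,0.38,-0.02,-0.01,0.02,-0.02],[0.01,0.38,-0.02,-0.02,0.02,-0.02],[0.01,0.38,-0.03,-0.02,0,0],[0,0,0,0,0,0]]}}

```text
clock: 17.68
eef_pos: [600.9, 66.2, 101.9]
tool_rot: [-1.565, -0.607, 0.361]
force: [-0.5, 0.6, 0.0]
width: 85.3
```

Emit:
{"name": "apply_moves", "arguments": {"targets": [[0,0,0,0,0,0],[0,0,0,0,0,0],[0,0,0,0,0,0],[0,0,0,0,0,0]], "jaw": -1}}

```text
clock: 18.18
eef_pos: [600.9, 66.3, 103.8]
tool_rot: [-1.567, -0.609, 0.363]
force: [-3.1, -0.6, 3.6]
width: 35.4
```

Run:
```python
from go import *
s=read_state(); print(s["force"],s["width"],s["qpos"],s["eef_pos"])
Rd=rot(35); a=Rd.apply([0,1,0]); p=s["eef_pos"]; Q=R.from_euler('xyz',s["tool_rot"]); a=Q.apply([0,1,0]); n=Q.apply([1,0,0]); print("toolx",n)
# lift: along axis with ~8mm away from rail, then up/back, then go upright and over to plate
p1=p-100*a+8*n; p2=p1+[-20,-10,60]
H=np.array([601.6,-144.6,88+94.])
def test(q,W,N):
    bad=0; mx=0; m6=9
    for b,k in zip(W,N):
        P,Q,_=fkj(q)
        for x,M in cpath((P,R.from_matrix(Q)),b,k):
            qn=ff(q,x,M); mx=max(mx,np.abs(qn-q).max()); q=qn; bad=max(bad,np.linalg.norm(fkj(q)[0]-x)); m6=min(m6,q[5])
        print(q,round(bad,1),round(mx,2),round(m6,2))
    return q
for roll in(.0,.3,.45,.6):
    for yw in (0-.027,):
        mid=R.from_rotvec(xr*-roll)*rot(20)
        print(roll);test(s["qpos"],[(p1,Q),(np.array([540,-40,300.]),mid),(H+[0,0,80],rot(0,yw)),(H,rot(0,yw))],[5,12,14,5])
```

```text
[-3.08 -0.59  3.56] 35.448680529591186 [ 0.62  0.95 -1.07  2.28  2.2   0.7  -0.12] [600.91  66.28 103.82]
toolx [0.77 0.29 0.57]
0.0
[ 0.73  0.69 -1.12  2.34  2.01  0.49 -0.05] 0.0 0.06 0.49
[ 0.99  0.5  -1.25  1.99  0.63  0.71  1.37] 1.0 0.29 0.23
[ 0.72  0.71 -0.95  1.56  0.61  1.2   1.2 ] 1.0 0.29 0.23
[ 0.7   0.79 -0.89  1.64  0.69  1.05  1.13] 1.0 0.29 0.23
0.3
[ 0.73  0.69 -1.12  2.34  2.01  0.49 -0.05] 0.0 0.06 0.49
[ 0.72  0.36 -1.05  2.11  0.98  0.67  1.  ] 0.1 0.15 0.33
[ 0.73  0.72 -0.97  1.55  0.62  1.2   1.19] 0.1 0.15 0.33
[ 0.71  0.8  -0.91  1.64  0.7   1.06  1.12] 0.1 0.15 0.33
0.45
[ 0.73  0.69 -1.12  2.34  2.01  0.49 -0.05] 0.0 0.06 0.49
[ 0.53  0.33 -0.94  2.17  1.18  0.74  0.77] 0.0 0.11 0.41
[ 0.72  0.71 -0.94  1.55  0.6   1.19  1.21] 0.0 0.11 0.41
[ 0.69  0.79 -0.89  1.64  0.68  1.05  1.14] 0.0 0.11 0.41
0.6
[ 0.73  0.69 -1.12  2.34  2.01  0.49 -0.05] 0.0 0.06 0.49
[ 0.37  0.36 -0.89  2.22  1.36  0.89  0.56] 0.0 0.08 0.47
[ 0.72  0.71 -0.94  1.55  0.6   1.19  1.21] 0.0 0.08 0.47
[ 0.69  0.79 -0.89  1.64  0.68  1.05  1.14] 0.0 0.08 0.47
```

Run:
```python
from go import *
s=read_state(); p=s["eef_pos"]; Q=R.from_euler('xyz',s["tool_rot"]); a=Q.apply([0,1,0]); n=Q.apply([1,0,0])
mid=R.from_rotvec(xr*-.3)*rot(20); H=np.array([601.5,-146,88+94.])
q=trace(s["qpos"],[(p-20*a+7*n,Q),(p-140*a+8*n,Q),(np.array([505,-50,310.]),mid),(H+[0,0,60],rot(0,-.027))],[2,6,10,14],False);print(q,fk(q)[0])
```

```text
[[0.1, -0.25, 0.0, -0.0, 0.0, 0.0], [0.1, -0.25, -0.0, -0.0, -0.0, 0.0]]
[[0.0, -0.5, -0.0, -0.0, -0.0, 0.0], [0.01, -0.5, -0.0, -0.0, -0.0, 0.0], [0.0, -0.5, -0.0, -0.0, -0.0, 0.0], [0.01, -0.5, -0.0, -0.0, -0.0, 0.0], [0.0, -0.5, -0.01, -0.0, -0.0, 0.0], [0.01, -0.5, 0.0, -0.0, -0.0, 0.0]]
[[0.01, -0.26, -0.18, -0.19, -0.1, 0.19], [-0.01, -0.26, -0.2, -0.2, -0.1, 0.18], [-0.01, -0.25, -0.19, -0.19, -0.1, 0.19], [-0.01, -0.24, -0.19, -0.18, -0.1, 0.17], [-0.03, -0.24, -0.21, -0.19, -0.1, 0.19], [-0.04, -0.23, -0.22, -0.2, -0.1, 0.18], [-0.05, -0.22, -0.22, -0.19, -0.1, 0.19], [-0.06, -0.22, -0.23, -0.19, -0.1, 0.19], [-0.06, -0.21, -0.23, -0.2, -0.1, 0.18], [-0.08, -0.2, -0.24, -0.19, -0.1, 0.19]]
[[0.03, 0.2, -0.18, 0.12, 0.22, 0.2], [0.05, 0.21, -0.17, 0.11, 0.23, 0.21], [0.05, 0.19, -0.18, 0.12, 0.22, 0.2], [0.07, 0.19, -0.18, 0.11, 0.22, 0.21], [0.07, 0.19, -0.19, 0.12, 0.23, 0.2], [0.09, 0.18, -0.18, 0.11, 0.22, 0.21], [0.1, 0.18, -0.18, 0.12, 0.22, 0.2], [0.11, 0.17, -0.18, 0.11, 0.23, 0.21], [0.12, 0.16, -0.18, 0.12, 0.22, 0.2], [0.13, 0.16, -0.18, 0.12, 0.23, 0.21], [0.14, 0.15, -0.18, 0.11, 0.22, 0.2], [0.15, 0.15, -0.17, 0.12, 0.22, 0.21], [0.16, 0.13, -0.18, 0.11, 0.23, 0.2], [0.16, 0.13, -0.17, 0.12, 0.22, 0.21]]
[ 0.74  0.74 -0.98  1.58  0.65  1.18  1.17] [ 601.3  -146.17  242.12]
```

Emit:
{"name": "apply_moves", "arguments": {"targets": [[0.05,-0.2,0,0,0,0],[0.05,-0.25,0,0,0,0],[0.05,-0.3,0,0,0,0],[0.05,-0.5,0,0,0,0],[0.01,-0.5,0,0,0,0],[0,-0.5,0,0,0,0],[0.01,-0.5,0,0,0,0],[0,-0.5,0,0,0,0],[0.01,-0.25,0,0,0,0]]}}

```text
clock: 19.3
eef_pos: [533.0, 39.1, 224.5]
tool_rot: [-1.57, -0.609, 0.363]
force: [0.5, -0.4, -1.8]
width: 35.2
```

Emit:
{"name": "apply_moves", "arguments": {"targets": [[0.01,-0.26,-0.18,-0.19,-0.1,0.19],[-0.01,-0.26,-0.2,-0.2,-0.1,0.18],[-0.01,-0.25,-0.19,-0.19,-0.1,0.19],[-0.01,-0.24,-0.19,-0.18,-0.1,0.17],[-0.03,-0.24,-0.21,-0.19,-0.1,0.19],[-0.04,-0.23,-0.22,-0.2,-0.1,0.18],[-0.05,-0.22,-0.22,-0.19,-0.1,0.19],[-0.06,-0.22,-0.23,-0.19,-0.1,0.19],[-0.06,-0.21,-0.23,-0.2,-0.1,0.18],[-0.08,-0.2,-0.24,-0.19,-0.1,0.19]]}}

```text
clock: 20.55
eef_pos: [505.6, -49.6, 310.4]
tool_rot: [-1.888, -0.331, 0.471]
force: [-0.3, 0.3, -2.7]
width: 35.2
```

Run:
```python
from go import *
s=read_state(); print(s["qpos"],s["force"],s["width"]); H=np.array([601.5,-146,88+94.])
q=trace(s["qpos"],[(H+[0,0,60],rot(0,-.027))],[12],False);print(q,fk(q)[0])
```

```text
[ 0.85  0.29 -1.15  2.17  0.91  0.64  1.06] [-0.3   0.34 -2.73] 35.18004612359082
[[0.04, 0.24, -0.21, 0.13, 0.26, 0.24], [0.05, 0.23, -0.21, 0.14, 0.26, 0.24], [0.07, 0.23, -0.21, 0.13, 0.26, 0.23], [0.08, 0.22, -0.21, 0.14, 0.26, 0.24], [0.1, 0.22, -0.21, 0.13, 0.26, 0.24], [0.11, 0.2, -0.22, 0.14, 0.27, 0.24], [0.13, 0.2, -0.21, 0.13, 0.26, 0.23], [0.14, 0.19, -0.21, 0.14, 0.26, 0.24], [0.15, 0.18, -0.21, 0.13, 0.26, 0.24], [0.17, 0.18, -0.21, 0.14, 0.26, 0.24], [0.18, 0.16, -0.2, 0.13, 0.26, 0.24], [0.2, 0.15, -0.2, 0.14, 0.26, 0.23]]
[ 0.74  0.74 -0.98  1.58  0.65  1.18  1.16] [ 601.61 -145.91  242.05]
```

Force reads -2.7 N, so the case is held. Next I bring it upright above the plate.

Emit:
{"name": "apply_moves", "arguments": {"targets": [[0.04,0.24,-0.21,0.13,0.26,0.24],[0.05,0.23,-0.21,0.14,0.26,0.24],[0.07,0.23,-0.21,0.13,0.26,0.23],[0.08,0.22,-0.21,0.14,0.26,0.24],[0.1,0.22,-0.21,0.13,0.26,0.24],[0.11,0.2,-0.22,0.14,0.27,0.24],[0.13,0.2,-0.21,0.13,0.26,0.23],[0.14,0.19,-0.21,0.14,0.26,0.24],[0.15,0.18,-0.21,0.13,0.26,0.24],[0.17,0.18,-0.21,0.14,0.26,0.24],[0.18,0.16,-0.2,0.13,0.26,0.24],[0.2,0.15,-0.2,0.14,0.26,0.23]]}}

```text
clock: 22.05
eef_pos: [603.0, -146.1, 241.7]
tool_rot: [-1.568, -0.0, -0.028]
force: [-0.1, 0.6, -2.2]
width: 35.4
```

Run:
```python
from go import *
s=read_state(); print(s["force"],s["width"]); H=np.array([601.5,-146,88+94.])
print(delta(H,rot(0,-.027)))
im=get_image("scene"); cv2.imwrite("pics/c8.png",np.clip(cv2.resize(im[110:300,170:420,::-1],None,fx=3,fy=3,interpolation=cv2.INTER_CUBIC)*1.5,0,255).astype(np.uint8))
```

```text
[-0.15  0.58 -2.24] 35.441574711379474
(array([-0.04,  1.49, -0.  ]), array([-0.02, -0.01,  0.  ]))
```

View pics/c8.png

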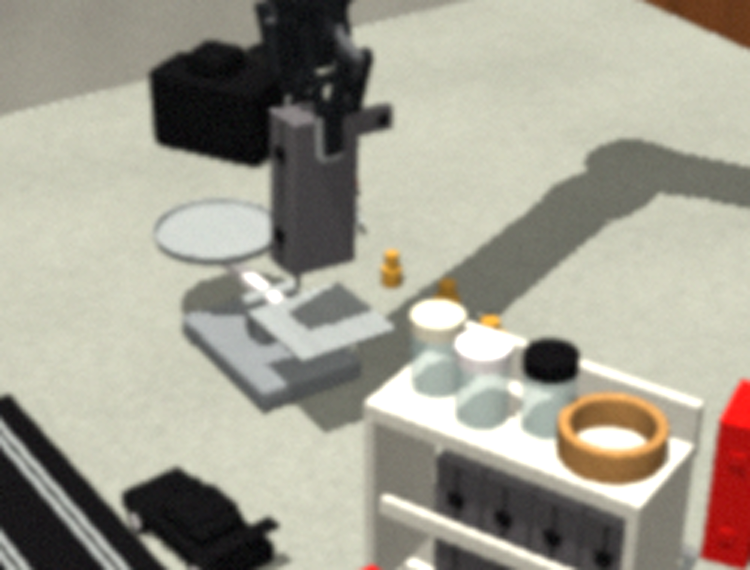

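The case hangs upright above the plate, with its bottom at about (315,265) and the plate at (320,320). I lower it slowly.

Emit:
{"name": "apply_moves", "arguments": {"targets": [[-0.02,0.3,0,-0.02,0,0],[-0.02,0.3,0,0,0,0],[0,0.3,0,0,0,0],[0,0.2,0,0,0,0],[0,0.1,0,0,0,0],[0,0.1,0,0,0,0],[0,0.05,0,0,0,0]]}}

```text
clock: 22.98
eef_pos: [601.4, -145.6, 187.9]
tool_rot: [-1.571, -0.002, -0.027]
force: [-0.1, -0.4, -2.1]
width: 35.2
```

Emit:
{"name": "apply_moves", "arguments": {"targets": [[0,0.05,0,0,0,0],[0,0.05,0,0,0,0],[0,0.05,0,0,0,0]]}}

```text
clock: 23.35
eef_pos: [601.5, -145.6, 182.0]
tool_rot: [-1.571, -0.002, -0.027]
force: [0.4, -0.4, -2.2]
width: 35.2
```

Emit:
{"name": "apply_moves", "arguments": {"targets": [[0,0.05,0,0,0,0],[0,0.05,0,0,0,0],[0,0.05,0,0,0,0]]}}

```text
clock: 23.72
eef_pos: [601.4, -145.7, 175.9]
tool_rot: [-1.571, -0.002, -0.027]
force: [-0.2, 0.2, 0.3]
width: 35.4
```

Emit:
{"name": "apply_moves", "arguments": {"targets": [[0,0.03,0,0,0,0],[0,0.02,0,0,0,0]]}}

```text
clock: 23.98
eef_pos: [602.0, -145.6, 175.5]
tool_rot: [-1.572, -0.003, -0.027]
force: [-1.0, -0.3, 9.8]
width: 35.6
```

Emit:
{"name": "apply_moves", "arguments": {"targets": [[0,0.02,0,0,0,0],[0,0.0,0,0,0,0]]}}

```text
clock: 24.22
eef_pos: [602.1, -145.6, 175.4]
tool_rot: [-1.573, -0.003, -0.027]
force: [-1.0, -0.7, 11.8]
width: 35.2
```

Emit:
{"name": "apply_moves", "arguments": {"targets": [[0,-0.04,0,0,0,0]]}}

```text
clock: 24.35
eef_pos: [601.6, -145.6, 175.9]
tool_rot: [-1.572, -0.002, -0.027]
force: [-0.6, 0.7, 0.5]
width: 35.7
```

Emit:
{"name": "apply_moves", "arguments": {"targets": [[0,0,0,0,0,0],[0,0,0,0,0,0],[0,0,0,0,0,0]], "jaw": 0.5}}

```text
clock: 24.72
eef_pos: [601.2, -145.6, 174.4]
tool_rot: [-1.571, -0.001, -0.027]
force: [-0.2, 1.0, 1.4]
width: 63.8
```

Emit:
{"name": "apply_moves", "arguments": {"targets": [[0,-0.25,0,0,0,0],[0,-0.5,0,0,0,0],[0,-0.9,0,0,0,0],[0,-0.9,0,0,0,0]]}}

```text
clock: 25.22
eef_pos: [601.4, -145.3, 279.3]
tool_rot: [-1.571, -0.003, -0.026]
force: [0.4, -0.5, -0.3]
width: 63.8
```

Run:
```python
from go import *
s=read_state(); q=s["qpos"]; Y=-np.pi/2; R9=rot(0,Y)
for W in ([442.3,-121.1],):
    w=np.array([*W,4.]); q=trace(q,[(np.array([520,-146,280.]),rot(0,-.027)),(w+[0,0,80],R9)],[3,13],False); print(q)
im=get_image("top"); cv2.imwrite("pics/c9.png",np.clip(cv2.resize(im[200:350,370:550,::-1],None,fx=4,fy=4,interpolation=cv2.INTER_CUBIC)*1.5,0,255).astype(np.uint8))
```

```text
[[-0.68, -0.01, -0.03, 0.0, 0.0, 0.01], [-0.67, -0.01, -0.02, 0.0, 0.0, 0.0], [-0.68, -0.0, -0.03, 0.0, 0.0, 0.01]]
[[-0.15, 0.38, 0.04, 0.0, 0.85, 0.0], [-0.16, 0.37, 0.03, 0.0, 0.85, 0.0], [-0.15, 0.38, 0.01, 0.0, 0.85, 0.0], [-0.16, 0.38, -0.01, 0.0, 0.85, 0.0], [-0.15, 0.37, -0.03, 0.0, 0.85, 0.0], [-0.15, 0.38, -0.05, 0.0, 0.85, 0.0], [-0.15, 0.38, -0.06, 0.0, 0.86, 0.0], [-0.13, 0.37, -0.09, 0.0, 0.85, 0.0], [-0.12, 0.38, -0.09, 0.0, 0.85, 0.0], [-0.12, 0.38, -0.11, 0.0, 0.85, 0.0], [-0.09, 0.38, -0.13, 0.0, 0.85, 0.0], [-0.09, 0.37, -0.13, 0.0, 0.85, 0.0], [-0.06, 0.38, -0.14, -0.0, 0.85, 0.0]]
[ 0.44  0.64 -0.33  2.16  0.5   0.42 -0.3 ]
```

View pics/c9.png

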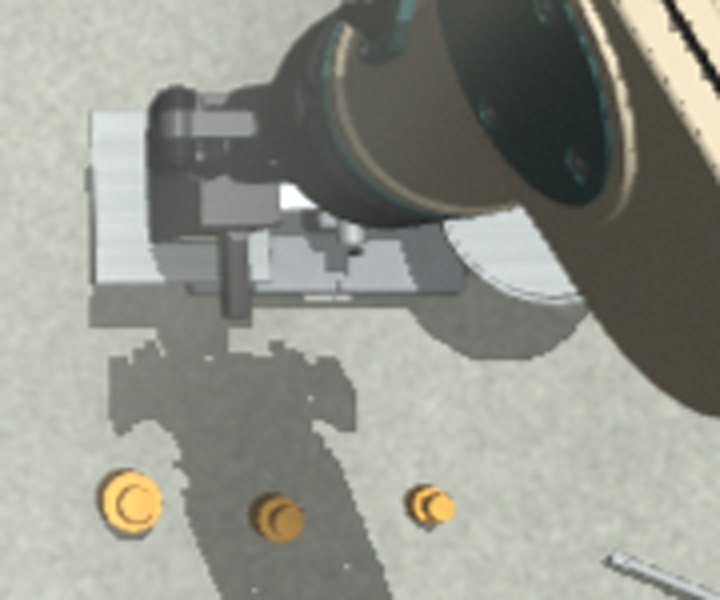

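The case stands on the plate: its top is at crop (240,200), which fits the plate's centre at (180,197) once parallax is allowed for. The weights are untouched. I move to the 200 g weight, translating high first and then descending.

Run:
```python
from go import *
s=read_state(); q=s["qpos"]; R9=rot(0,-np.pi/2); w=np.array([442.3,-121.1,4.]); 
q=trace(q,[(w+[0,0,266],R9),(w+[0,0,60],R9),(w,R9)],[12,5,3],False); print(q)
```

```text
[[-0.34, 0.03, 0.04, -0.0, 0.92, 0.01], [-0.34, 0.02, -0.0, -0.01, 0.92, 0.0], [-0.33, 0.03, -0.05, -0.0, 0.92, 0.01], [-0.33, 0.03, -0.09, -0.01, 0.93, 0.0], [-0.32, 0.03, -0.13, -0.0, 0.92, 0.01], [-0.29, 0.02, -0.17, -0.01, 0.92, 0.0], [-0.27, 0.03, -0.21, -0.0, 0.92, 0.01], [-0.24, 0.03, -0.24, -0.01, 0.92, 0.0], [-0.21, 0.03, -0.27, -0.0, 0.92, 0.01], [-0.17, 0.03, -0.29, -0.01, 0.93, 0.01], [-0.13, 0.03, -0.32, 0.0, 0.92, 0.0], [-0.09, 0.03, -0.32, -0.0, 0.92, 0.01]]
[[0.0, 1.03, -0.0, -0.0, -0.0, -0.0], [0.0, 1.03, -0.0, -0.0, -0.0, -0.0], [0.0, 1.03, -0.0, -0.0, -0.0, -0.0], [-0.0, 1.03, -0.01, -0.0, -0.0, -0.0], [-0.0, 1.03, 0.0, -0.0, -0.0, -0.0]]
[[0.0, 0.5, 0.0, -0.0, -0.0, -0.0], [0.0, 0.5, 0.0, -0.0, -0.0, -0.0], [0.0, 0.5, 0.0, -0.0, -0.0, -0.0]]
[ 0.35  0.79 -0.21  2.19  0.72  0.23 -0.51]
```

Emit:
{"name": "apply_moves", "arguments": {"targets": [[-0.34,0.03,0.04,0,0.92,0],[-0.34,0.02,0,0,0.92,0],[-0.33,0.03,-0.05,0,0.92,0],[-0.33,0.03,-0.09,0,0.92,0],[-0.32,0.03,-0.13,0,0.92,0],[-0.29,0.02,-0.17,0,0.92,0],[-0.27,0.03,-0.21,0,0.92,0],[-0.24,0.03,-0.24,0,0.92,0],[-0.21,0.03,-0.27,0,0.92,0],[-0.17,0.03,-0.29,0,0.92,0],[-0.13,0.03,-0.32,0,0.92,0],[-0.09,0.03,-0.32,0,0.92,0]]}}

```text
clock: 26.78
eef_pos: [439.9, -122.0, 264.1]
tool_rot: [-1.567, -0.001, -1.572]
force: [-0.6, 0.1, 0.8]
width: 64.0
```

Emit:
{"name": "apply_moves", "arguments": {"targets": [[0,0.9,0,0,0,0],[0,1,0,0,0,0],[0,1,0,0,0,0],[0,1,0,0,0,0],[0,0.8,0,0,0,0],[0,0,0,0,0,0]]}}

```text
clock: 27.52
eef_pos: [439.6, -122.0, 74.3]
tool_rot: [-1.572, -0.0, -1.567]
force: [-0.2, -0.0, 0.7]
width: 63.9
```

Run:
```python
from go import *
s=read_state(); q=s["qpos"]; print(q); R9=rot(0,-np.pi/2); w=np.array([442.3,-121.1,4.]); print(delta(w,R9))
q=trace(q,[(w,R9)],[4],True); print(fk(q)[0]-w)
im=get_image("top"); cv2.imwrite("pics/c10.png",np.clip(cv2.resize(im[200:350,370:550,::-1],None,fx=4,fy=4,interpolation=cv2.INTER_CUBIC)*1.5,0,255).astype(np.uint8))
```

```text
[ 0.49  0.66 -0.4   2.17  0.63  0.42 -0.42]
(array([-0.02,  1.76,  0.07]), array([0.01, 0.03, 0.  ]))
   [ 0.46  0.7  -0.36  2.18  0.66  0.38 -0.45] [ 440. -122.   57.] dq 0.05
   [ 0.42  0.73 -0.32  2.18  0.69  0.33 -0.48] [ 441. -121.   39.] dq 0.05
   [ 0.39  0.76 -0.27  2.18  0.72  0.28 -0.51] [ 442. -121.   21.] dq 0.05
   [ 0.36  0.79 -0.22  2.19  0.75  0.23 -0.54] [ 442. -121.    4.] dq 0.05
[[-0.0, 0.44, 0.02, 0.0, 0.01, 0.0], [-0.01, 0.44, 0.02, 0.0, 0.0, 0.0], [-0.0, 0.44, 0.02, 0.0, 0.01, 0.0], [-0.01, 0.44, 0.02, 0.01, 0.01, 0.0]]
[ 0.17  0.   -0.19]
```

View pics/c10.png

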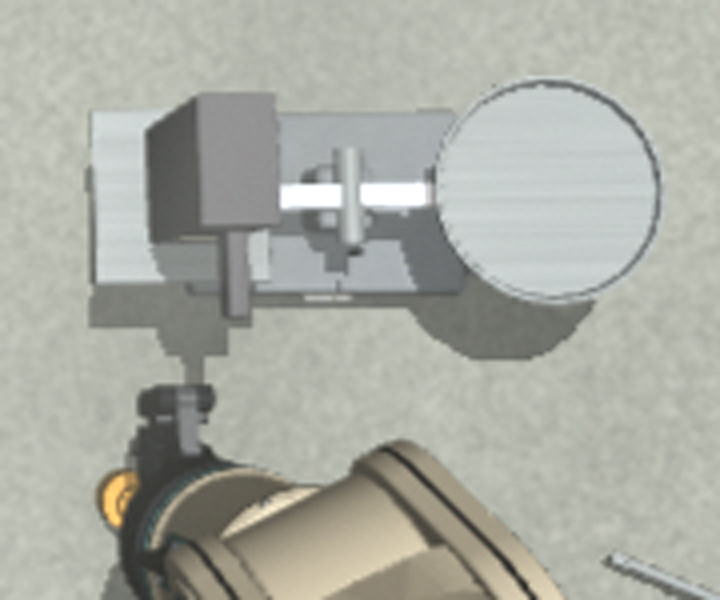

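The case stands square and centred on the plate (left margin about 28 mm), the dish is raised, and the gripper is over the 200 g weight. I go down and grip.

Emit:
{"name": "apply_moves", "arguments": {"targets": [[0,0.44,0.02,0,0,0],[-0.01,0.44,0.02,0,0.01,0],[0,0.44,0.02,0,0,0],[-0.01,0.36,0.01,0,0,0],[0,0,0,0,0,0]]}}

```text
clock: 28.2
eef_pos: [444.1, -121.9, 8.7]
tool_rot: [-1.567, -0.001, -1.569]
force: [-0.7, 0.1, -0.2]
width: 64.0
```

Emit:
{"name": "apply_moves", "arguments": {"targets": [[0,0,0,0,0,0],[0,0,0,0,0,0],[0,0,0,0,0,0]], "jaw": -1}}

```text
clock: 28.58
eef_pos: [443.4, -122.2, 9.1]
tool_rot: [-1.568, -0.002, -1.57]
force: [-2.1, -0.4, 9.8]
width: 30.0
```

Emit:
{"name": "apply_moves", "arguments": {"targets": [[0,-0.3,0,0,0,0],[0,-0.8,0,0,0,0],[0,-0.8,0,0,0,0],[0,-0.8,0,0,0,0],[0,-0.8,0,0,0,0],[0,-0.5,0,0,0,0]]}}

```text
clock: 29.32
eef_pos: [442.6, -121.9, 169.9]
tool_rot: [-1.568, -0.001, -1.57]
force: [0.6, -0.1, -2.9]
width: 29.8
```

Run:
```python
from go import *
s=read_state(); q=s["qpos"]; print(q,s["width"],s["force"]); R9=rot(0,-np.pi/2)
C=lambda x,y:(370+(x+.5)/4-.5,200+(y+.5)/4-.5)
d=ray("top",C(548,189),103); print("dish",d); d=np.array([596.5,-323.5,0]); P=d+[0,20,98+7.]
q=trace(q,[(P+[0,0,60],R9),(P,R9)],[10,4],False); print(q)
```

```text
[ 0.65  0.52 -0.63  2.09  0.48  0.68 -0.3 ] 29.77687919028853 [ 0.56 -0.14 -2.92]
dish [ 597.72 -322.99  103.  ]
[[0.45, 0.01, 0.38, -0.0, 0.0, 0.0], [0.46, 0.02, 0.39, -0.0, 0.0, 0.0], [0.45, 0.01, 0.38, -0.01, 0.0, 0.0], [0.46, 0.01, 0.39, 0.0, 0.0, 0.0], [0.45, 0.02, 0.38, -0.0, 0.0, 0.0], [0.46, 0.01, 0.39, -0.0, 0.0, 0.01], [0.45, 0.01, 0.38, -0.0, 0.0, -0.0], [0.46, 0.02, 0.39, -0.01, 0.01, -0.0], [0.45, 0.01, 0.38, 0.0, -0.0, -0.0], [0.46, 0.01, 0.39, -0.0, -0.0, -0.0]]
[[-0.0, 0.37, -0.0, -0.0, -0.0, -0.0], [0.0, 0.38, 0.0, -0.0, -0.0, -0.0], [0.01, 0.38, 0.01, -0.0, 0.0, -0.0], [-0.0, 0.37, -0.0, -0.0, 0.0, -0.01]]
[ 0.74  0.86 -0.56  1.55  0.55  0.89 -0.02]
```

Emit:
{"name": "apply_moves", "arguments": {"targets": [[0.8,-0.1,0.2,0,0,0],[0.8,-0.1,0.2,0,0,0],[0.6,0,0.4,0,0,0],[0.6,0,0.5,0,0,0],[0.5,0,0.5,0,0,0],[0.5,0.1,0.6,0,0,0],[0.4,0.1,0.6,0,0,0],[0.34,0.1,0.86,0,0,0],[0,0,0,0,0,0]]}}

```text
clock: 30.45
eef_pos: [598.5, -303.5, 164.0]
tool_rot: [-1.568, 0.001, -1.57]
force: [-1.1, 0.8, -1.7]
width: 30.0
```

Run:
```python
from go import *
s=read_state(); R9=rot(0,-np.pi/2); P=np.array([597,-303,107.]); print(s["qpos"],delta(P,R9))
```

```text
[ 0.76  0.79 -0.6   1.51  0.5   0.99  0.02] (array([-0.01,  1.42, -0.04]), array([-0.02,  0.  , -0.  ]))
```

Emit:
{"name": "apply_moves", "arguments": {"targets": [[0,0.4,-0.04,0,0,0],[0,0.4,0,0,0,0],[0,0.25,0,0,0,0],[0,0.1,0,0,0,0],[0,0.08,0,0,0,0]]}}

```text
clock: 31.08
eef_pos: [595.9, -303.2, 114.8]
tool_rot: [-1.569, -0.001, -1.57]
force: [0.5, -0.1, -1.5]
width: 30.0
```

Emit:
{"name": "apply_moves", "arguments": {"targets": [[0,0.04,0,0,0,0],[0,0.04,0,0,0,0],[0,0.04,0,0,0,0]]}}

```text
clock: 31.45
eef_pos: [595.9, -303.3, 110.2]
tool_rot: [-1.569, -0.001, -1.57]
force: [-0.4, 0.1, -1.8]
width: 29.9
```

Emit:
{"name": "apply_moves", "arguments": {"targets": [[0,0.04,0,0,0,0],[0,0.04,0,0,0,0]]}}

```text
clock: 31.7
eef_pos: [595.8, -303.2, 106.8]
tool_rot: [-1.569, -0.001, -1.57]
force: [0.1, 0.1, 0.2]
width: 29.8
```

Emit:
{"name": "apply_moves", "arguments": {"targets": [[0,0.03,0,0,0,0],[0,0.03,0,0,0,0]]}}

```text
clock: 31.95
eef_pos: [595.8, -303.2, 104.6]
tool_rot: [-1.569, -0.001, -1.57]
force: [-1.0, 0.3, 0.0]
width: 29.8
```

Emit:
{"name": "apply_moves", "arguments": {"targets": [[0,-0.04,0,0,0,0]]}}

```text
clock: 32.08
eef_pos: [595.8, -303.2, 106.0]
tool_rot: [-1.569, -0.001, -1.57]
force: [-0.5, -0.6, -0.3]
width: 29.6
```

Emit:
{"name": "apply_moves", "arguments": {"targets": [[0,0,0,0,0,0],[0,0,0,0,0,0]], "jaw": 0.3}}

```text
clock: 32.33
eef_pos: [596.0, -303.3, 106.2]
tool_rot: [-1.569, -0.001, -1.57]
force: [1.0, 0.5, 0.4]
width: 55.4
```

Emit:
{"name": "apply_moves", "arguments": {"targets": [[0,-0.3,0,0,0,0],[0,-0.6,0,0,0,0],[0,-0.9,0,0,0,0],[0,-0.6,0,0,0,0]]}}

```text
clock: 32.83
eef_pos: [596.5, -303.2, 204.8]
tool_rot: [-1.567, -0.001, -1.57]
force: [0.6, 0.4, -0.5]
width: 55.2
```

Run:
```python
from go import *
s=read_state(); q=s["qpos"]; R9=rot(0,-np.pi/2); w=np.array([435.8,-284.,5.])
q=trace(q,[(w+[0,0,180],R9),(w+[0,0,60],R9),(w,R9)],[5,4,3],False); print(q,fk(q)[0]-w)
```

```text
[[-0.1, 0.1, -0.8, -0.01, 0.0, 0.0], [-0.09, 0.09, -0.81, -0.0, 0.0, 0.0], [-0.1, 0.1, -0.8, -0.01, 0.01, 0.01], [-0.09, 0.1, -0.8, -0.0, -0.0, -0.0], [-0.1, 0.09, -0.81, -0.01, -0.0, 0.0]]
[[0.0, 0.75, 0.0, 0.0, -0.0, 0.0], [0.0, 0.75, 0.0, 0.0, -0.0, 0.0], [0.0, 0.75, 0.0, 0.0, -0.0, 0.0], [0.0, 0.75, 0.01, 0.0, -0.0, 0.0]]
[[0.0, 0.5, -0.0, 0.0, -0.0, 0.0], [0.0, 0.5, -0.0, 0.0, -0.0, 0.0], [0.0, 0.5, -0.0, 0.0, -0.0, 0.0]]
[ 0.77  0.84 -0.38  2.02  0.75  0.42 -0.19] [0.19 0.09 0.11]
```

Emit:
{"name": "apply_moves", "arguments": {"targets": [[-0.1,0.1,-0.8,0,0,0],[-0.09,0.09,-0.81,0,0,0],[-0.1,0.1,-0.8,0,0,0],[-0.09,0.1,-0.8,0,0,0],[-0.1,0.09,-0.81,0,0,0],[0,0.75,0,0,0,0],[0,0.75,0,0,0,0],[0,0.75,0,0,0,0],[0,0.75,0,0,0,0],[0,0,0,0,0,0]], "jaw": 0.0}}

```text
clock: 34.08
eef_pos: [434.2, -283.7, 61.8]
tool_rot: [-1.572, 0.0, -1.569]
force: [-0.0, 0.1, 0.2]
width: 42.6
```

Run:
```python
from go import *
R9=rot(0,-np.pi/2); w=np.array([435.8,-284.,12.]); print(delta(w,R9))
```

```text
(array([0.01, 1.24, 0.04]), array([ 0.01,  0.01, -0.  ]))
```

Emit:
{"name": "apply_moves", "arguments": {"targets": [[0.01,0.4,0.04,0,0,0],[0,0.4,0,0,0,0],[0,0.3,0,0,0,0],[0,0.13,0,0,0,0],[0,0,0,0,0,0]]}}

```text
clock: 34.7
eef_pos: [436.5, -284.5, 13.1]
tool_rot: [-1.57, -0.0, -1.569]
force: [-0.4, -0.1, 0.8]
width: 42.8
```

Emit:
{"name": "apply_moves", "arguments": {"targets": [[0,0,0,0,0,0],[0,0,0,0,0,0],[0,0,0,0,0,0]], "jaw": -1}}

```text
clock: 35.08
eef_pos: [436.9, -284.8, 14.0]
tool_rot: [-1.569, -0.001, -1.57]
force: [-1.1, 0.6, 6.3]
width: 15.4
```

Emit:
{"name": "apply_moves", "arguments": {"targets": [[0,-0.3,0,0,0,0],[0,-0.8,0,0,0,0],[0,-0.8,0,0,0,0],[0,-0.8,0,0,0,0],[0,-0.8,0,0,0,0],[0,0,0,0,0,0]]}}

```text
clock: 35.83
eef_pos: [438.0, -285.3, 156.0]
tool_rot: [-1.565, -0.003, -1.57]
force: [-0.3, -0.8, -0.6]
width: 15.2
```

Run:
```python
from go import *
s=read_state(); R9=rot(0,-np.pi/2); P=np.array([597,-346,160.]); print(s["qpos"],s["width"],delta(P,R9))
```

```text
[ 0.94  0.62 -0.62  1.94  0.52  0.74  0.01] 15.249669557294647 (array([ 1.52, -0.07,  3.98]), array([-0.04,  0.  ,  0.02]))
```

Run:
```python
from go import *
im=get_image("scene"); s=read_state(); u=proj("scene",s["eef_pos"]).round().astype(int); print(u, "bottom of weight (tcp-14)",proj("scene",s["eef_pos"]-[0,0,14]),"20 up",proj("scene",s["eef_pos"]+[0,0,20]))
h=cv2.cvtColor(im,cv2.COLOR_RGB2HSV); m=cv2.inRange(h,(10,90,50),(30,255,255))
for r in range(u[1]-14,u[1]+16): print(r,"".join("#" if m[r,c] else ("." if im[r,c].mean()>70 else ":") for c in range(u[0]-22,u[0]+22)))
# reference: standing w100
v=proj("scene",[430.7,-198.6,20]).round().astype(int); print("w100",v)
for r in range(v[1]-10,v[1]+10): print(r,"".join("#" if m[r,c] else "." for c in range(v[0]-12,v[0]+12)))
```

```text
[299 155] bottom of weight (tcp-14) [298.78 159.42] 20 up [298.81 148.01]
141 .........::::::::::::::::::::::.............
142 ...........:::::::::::::::::::..............
143 .............:::::::::::::::::..............
144 ..............::::::::::::::::..............
145 ...............:::::::::::::::..............
146 ...............:::::::::::::::..............
147 ...............:::::::::::::::..............
148 ...............::::::::##:::::..............
149 ...............:::::::###:::::..............
150 ...............:::::::###:::::..............
151 ...............:::::::###::::...............
152 ...............:::::::###:::................
153 ...............:::::::####::................
154 ................::::::#####:................
155 ..................::::####..................
156 ....................::####..................
157 ....................######..................
158 ....................######..................
159 ....................######..................
160 ....................#####...................
161 ..........................................
[... 338 characters left out ...]
.......
169 ........:::.................................
170 ........:::.................................
w100 [318 210]
200 ........................
201 ........................
202 ........................
203 ...........#####........
204 ..........######........
205 ..........######........
206 ..........######........
207 ..........######........
208 .........########.......
209 .........########.......
210 ..............###.......
211 ........................
212 ........................
213 ........................
214 ........................
215 ........................
216 ........................
217 ........................
218 ........................
219 ........................
```

The brass mask shows the 50 g weight held upright below the fingertips (rows 148–160, bottom about 14 mm under the TCP). I carry it to the dish.

Emit:
{"name": "apply_moves", "arguments": {"targets": [[0.15,-0.1,0.4,0,0,0],[0.15,-0.1,0.4,0,0,0],[0.15,-0.1,0.4,0,0,0],[0.15,0,0.4,0,0,0],[0.15,0,0.4,0,0,0],[0.15,0,0.4,0,0,0],[0.15,0,0.4,0,0,0],[0.15,0.1,0.4,0,0,0],[0.15,0.1,0.4,0,0,0],[0.17,0.1,0.38,0,0,0],[0,0,0,0,0,0]]}}

```text
clock: 37.25
eef_pos: [595.4, -344.8, 151.5]
tool_rot: [-1.572, 0.001, -1.57]
force: [-0.7, 0.5, -0.9]
width: 15.5
```

Run:
```python
from go import *
R9=rot(0,-np.pi/2); print(delta(np.array([597,-346,120.]),R9))
```

```text
(array([0.03, 0.79, 0.04]), array([ 0.01,  0.01, -0.01]))
```

Emit:
{"name": "apply_moves", "arguments": {"targets": [[0.03,0.3,0.02,0,0,0],[0,0.3,0.01,0,0,0],[0,0.12,0,0,0,0],[0,0.06,0,0,0,0],[0,0,0,0,0,0]]}}

```text
clock: 37.88
eef_pos: [597.0, -346.4, 122.5]
tool_rot: [-1.569, -0.001, -1.57]
force: [-0.2, 0.5, -1.0]
width: 15.2
```

Emit:
{"name": "apply_moves", "arguments": {"targets": [[0,0.05,0,0,0,0],[0,0.05,0,0,0,0],[0,0,0,0,0,0]]}}

```text
clock: 38.25
eef_pos: [596.9, -346.4, 118.3]
tool_rot: [-1.57, -0.001, -1.57]
force: [-0.4, -0.8, -0.0]
width: 15.4
```

Emit:
{"name": "apply_moves", "arguments": {"targets": [[0,0.04,0,0,0,0],[0,0.04,0,0,0,0],[0,0,0,0,0,0]]}}

```text
clock: 38.62
eef_pos: [596.9, -346.4, 115.0]
tool_rot: [-1.57, -0.001, -1.57]
force: [1.0, -0.1, -0.9]
width: 15.5
```

```bash
cat > look.py <<'E'
from go import *
def show():
    im=get_image("scene"); s=read_state(); u=proj("scene",[597,-325,105]).round().astype(int)
    h=cv2.cvtColor(im,cv2.COLOR_RGB2HSV); m=cv2.inRange(h,(10,90,50),(30,255,255)); print(u,proj("scene",s["eef_pos"]))
    for r in range(u[1]-26,u[1]+22): print(r,"".join("#" if m[r,c] else ("." if im[r,c].mean()>125 else "+" if im[r,c].mean()>70 else ":") for c in range(u[0]-40,u[0]+40)))
E
python3 -c "
from look import *
show()"
```

```text
[241 181] [237.17 174.11]
155 ...............++::::::::::::::::::::::::::::::::::::::::::::::::++++...........
156 ................++:::::::::::::::::::::::::::::::::::::::::::::::+++++..........
157 .................++::::::::::::::::::::::::::::::::::::::::::::::+++++.........+
158 ..................++:::::::::::::::::::::::::::::::::::::::::::::++++.........++
159 ..................++::::::::::::::::::::::::::::::::::::::::::::+++..........+++
160 ...................++::::::::::::::::::::::::::::::::::::::::::+++...........+++
161 ...................+++::::::::::::::::::::::::::::::::::::::::+++............+++
162 ....................++++::::::::::::+:::::::::::::::::::::::++++.............+++
163 .....................++++::::::::::++::::::::::::::::::::::+++...............+++
164 .......................++++::::::::++::::::::++::::::::::++++................+++
165 ........................++++:::::::++::::::::+++++++:::++++..................+++
166 .............+...........++++::::::+++:::::::++++.+++++++.....................++
167 ................+..........++:::::::+##::::::++...
[... 2305 characters left out ...]
::::::::::::::::::::
195 ................................++++++++++++++++++++++++::::::::::::::::::::::::
196 .........................................++++++++++++++:++::::::::::::::::::::::
197 ..........................................++++++++++++++:+::::::::::::::::::::::
198 ............................................++++++..++++++::::::::::::::::::::::
199 ............................................++++++....+++:::::::::::::::::::::::
200 ...........................................++++++......+++::::::::::::::::::::::
201 ........................................++++++++++......+++:::::::::::::::::::::
202 .....................................+++++++++++++.......++:::::::::::::::::::::
```

The 200 g weight stands in the dish (body bottom at row 188) and the 50 g one hangs just above the floor. I lower it on, following the dish down.

Emit:
{"name": "apply_moves", "arguments": {"targets": [[0,0.04,0,0,0,0],[0,0.04,0,0,0,0],[0,0.04,0,0,0,0],[0,0.04,0,0,0,0],[0,0,0,0,0,0]]}}

```text
clock: 39.3
eef_pos: [596.9, -346.4, 108.7]
tool_rot: [-1.57, -0.001, -1.57]
force: [-0.3, -0.2, -0.6]
width: 15.6
```

Emit:
{"name": "apply_moves", "arguments": {"targets": [[0,0.04,0,0,0,0],[0,0.04,0,0,0,0],[0,0.04,0,0,0,0],[0,0,0,0,0,0]]}}

```text
clock: 39.8
eef_pos: [596.9, -346.4, 103.9]
tool_rot: [-1.57, -0.001, -1.57]
force: [-0.5, 0.0, 0.2]
width: 15.4
```

```bash
python3 -c "
from look import *
print(proj('scene',[597,-346,98]),proj('scene',[597,-346,88]));show()" | sed -n '1,2p;12,42p'
```

```text
[237.61 179.82] [237.83 183.08]
[241 181] [237.41 177.8 ]
164 .+.................+++:::::::::::::+++:::::::::::::::::::++++................+++
165 ....................+++::::::::::::+++:::::::+++++++:::++++...............++++++
166 .....................+++:::::::::::+++:::::::++++++++++++..............+++++++++
167 ......................+++::::::::::+++:::::::++.....................++++++++++++
168 .......................++++::::::::+++:::::::++.................++++++++++++++++
169 ........................+++++:::::::++:::::::+..............++++++++++++++++++++
170 ...........................++:::::::++:::::::+............++++++++++++++++++++++
171 ...........................++:::::::+##::::::+............++++++++++++++++++++++
172 ...........................++:::::::####:::::++...........++++++++++++++++++++++
173 ............................+:::::::####:::####...........+::+++++++++++++++++::
174 ...........................++:::::::####::#######.........+::::+++++++++++::::::
175 ............................+::::::::###:########+++......+:::::+++++++:::::::::
176 ..................
[... 892 characters left out ...]
::::::::::::::::::::
187 ....................++......+...........+###########+++...++::::::::::::::::::::
188 .....................+..................+###########+++...++::::::::::::::::::::
189 ....................++..................+###########++....++::::::::::::::::::::
190 ....................+++.................+##########++....++:::::::::::::::::::::
191 .....................+++.................++######+++....+++:::::::::::::::::::::
192 .....................+++++.................+++++++....++++::::::::::::::::::::::
193 ......................+++++++......................+++++::::::::::::::::::::::::
194 .......................+++++++++...............++++++:::::::::::::::::::::::::::
```

The dish sank about 3 rows (roughly 9 mm), so the weight rests on it and the beam is near level. I release.

Emit:
{"name": "apply_moves", "arguments": {"targets": [[0,0,0,0,0,0],[0,0,0,0,0,0]], "jaw": -0.25}}

```text
clock: 40.1
eef_pos: [597.1, -346.4, 104.1]
tool_rot: [-1.569, -0.001, -1.57]
force: [0.4, 0.3, -0.1]
width: 32.4
```

Emit:
{"name": "apply_moves", "arguments": {"targets": [[0,-0.15,0,0,0,0],[0,-0.3,0,0,0,0],[0,-0.8,0,0,0,0],[0,-1,0,0,0,0],[0,-1,0,0,0,0],[-0.6,-0.6,0,0,0,0],[-1,0,-0.8,0,0,0],[-1,0,-1,0,0,0],[0,0,-1,0,0,0],[0,0,-1,0,0,0],[0,0,-1,0,0,0],[0,0,0,0,0,0]]}}

```text
clock: 41.6
eef_pos: [401.9, -243.0, 258.5]
tool_rot: [-1.572, -0.003, -1.572]
force: [0.6, 0.6, -0.3]
width: 31.8
```

Emit:
{"name": "apply_moves", "arguments": {"targets": [[0,0,0,0,0,0],[0,0,0,0,0,0],[0,0,0,0,0,0],[0,0,0,0,0,0],[0,0,0,0,0,0],[0,0,0,0,0,0],[0,0,0,0,0,0],[0,0,0,0,0,0]]}}

```text
clock: 42.6
eef_pos: [404.7, -242.5, 257.7]
tool_rot: [-1.569, -0.001, -1.57]
force: [-0.1, 0.5, 0.1]
width: 32.1
```

Run:
```python
from go import *
a=get_image("scene"); b=get_image("top"); cv2.imwrite("pics/fs.png",a[:,:,::-1]);cv2.imwrite("pics/ft.png",b[:,:,::-1])
A=np.clip(cv2.resize(a[100:330,150:440],(780,None) if 0 else (400,317),interpolation=cv2.INTER_CUBIC)*1.4,0,255)
A=np.clip(cv2.resize(a[140:330,190:440],None,fx=3.2,fy=3.2,interpolation=cv2.INTER_CUBIC)[:300]*1.4,0,255)
A=np.clip(cv2.resize(a[140:340,180:440],(390,300),interpolation=cv2.INTER_CUBIC)*1.4,0,255)
Z=np.clip(cv2.resize(a[150:250,190:320],(390,300),interpolation=cv2.INTER_CUBIC)*1.4,0,255)
B=np.clip(cv2.resize(b[180:360,190:550],(780,300)if 0 else (600,300),interpolation=cv2.INTER_CUBIC)*1.5,0,255)
o=np.zeros((600,790,3)); o[:300,:390]=A; o[:300,400:]=Z; o[300:,:600]=B; cv2.imwrite("pics/final.png",o[:,:,::-1].astype(np.uint8))
# dish level: bottom of w200 / dish centre row compare to start
s0=cv2.imread("pics/scene0.png")
g0=cv2.cvtColor(s0[165:235,215:275],cv2.COLOR_BGR2GRAY); g1=cv2.cvtColor(a[165:235,215:275],cv2.COLOR_RGB2GRAY)
# rim left edge strips: vertical shift by template matching of dish's left part
t=g0[8:40,2:28]; r=cv2.matchTemplate(g1[0:60,0:32],t,cv2.TM_CCOEFF_NORMED); print("dish best (x,y), expect (2,8)",cv2.minMaxLoc(r)[3],cv2.minMaxLoc(r)[1])
```

```text
dish best (x,y), expect (2,8) (2, 8) 0.6193300485610962
```

View pics/final.png

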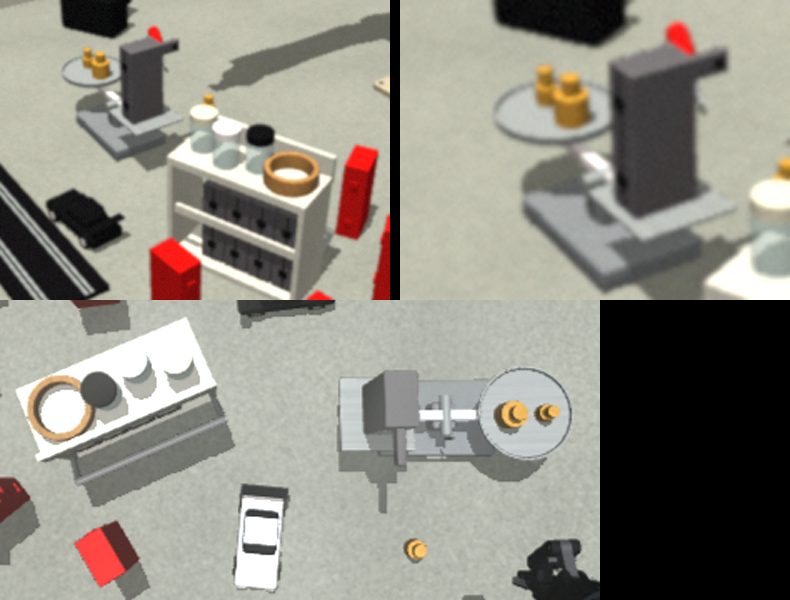

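The final view shows the case upright on the plate and both weights standing in the dish. Four cases remain in the rack, and the car and the 100 g weight have not moved. I hand the job in.

```bash
python3 -c "
from cell import *
print(finish_job())"
```

```text
the job is handed in; nothing more can be done
None
```

The job is done and handed in at about 43 s of robot time, under the 72 s limit. I tipped the tabbed case onto the front rail by its tab, regripped it by its sides and lifted it out. I then lowered it slowly onto the middle of the square plate and stood the 200 g and 50 g weights in the dish.

**Last checks:**
- **Case and weights:** the final pictures show the case upright and centred on the plate, with both weights upright in the dish.
- **Beam:** I had no direct beam reading. The dish matched its unloaded, level position in the image to the pixel, where one pixel is about 3 mm of height. The match score was only moderate (0.62), because the weights now stand in the dish.
- **Surroundings:** four cases still stand in the rack, and the silver car, the 100 g weight and the red look-alikes look unmoved. The robot was clear of everything.

**What did not go smoothly:**
- **Early reach problem:** the first attempt to tilt the tool ran out of reach. Changing the arm's elbow posture cost about 8 s.
- **Force spike:** during that change the wrist force read about 79 N in free air at a joint end stop and was gone at the next reading. It stayed under the 120 N wrist limit.
- **50 g grip:** the fingers closed to 15 mm although the body is 20 mm across, so they may have held it by the knob. It still set down upright.

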